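# Clip the measuring scoop onto the snap hook

## Task

Put the larger of the two measuring scoops away on the snap hook: bring its eye over the hook's nose and press it straight down against the sprung gate until the eye is inside and the gate has closed behind it. Then, still holding it, pull it up against the closed gate with about 8 N for half a second to prove it is caught, and let it go so that it hangs from the hook by its eye, handle straight down. Be gentle with the hook (never more than about 18 N on it), and leave the smaller scoop where it is.

Things in the scene. Friction and masses are not known exactly. Their poses are not given: they have to be found in the camera images.
- scoop: Larger steel measuring scoop, loose, about 70 g: cup 50 mm across, 34 high. Origin: centre of the cup's underside, z up. A straight handle runs along +x from the cup to x = 98 mm: 10 mm wide (y), 9 tall, its middle at z = 29 mm. Grip it there from above, fingers closing along y; x = 55 mm is clear of cup and eye. The eye sits at its end.
- scoop_eye (a point): Centre of the larger scoop's eye: a round wire ring lying in the scoop's x-y plane, at x = 107.5 mm, z = 29 mm in the scoop's frame. Wire 5 mm thick, ring 22 mm across outside, hole 11.5 mm.
- small_scoop: The smaller measuring scoop: same handle, eye and height, but the cup is only 36 mm across. Same frame. Not to be used; it stays where it stands. The two may have swapped places.
- hook_stand: Fixed stand: wooden base 130 x 90 x 14 mm (origin: centre of its underside, z up), post 10 mm thick at x = 16 mm, top z = 267 mm. The hook (snap_hook) is in the x-z plane on the post's -x side, open upward: an upright nose rod 7 mm thick, round-tipped, at x = -35 mm, from the bend (z = 195 mm) up to z = 245 mm; a lower bar joins bend and post. Beyond the nose (-x) is free space.
- hook_nose (a point): Nominal top of the nose's tip: x = -35, z = 245 mm in the stand's frame, same axes. The hook is hand-clamped on its post: the real hook (nose, gate, bend together) is up to 9 mm higher or lower and swung up to 5 mm to either side (y): feel for it. The eye goes down over the nose, ring level, cup and handle pointing away from the post (stand's -x, within 60 degrees).
- hook_seat (a point): Nominal foot of the nose inside the bend: x = -35, z = 201 mm in the stand's frame, same axes (really off as the nose is). The released eye hangs here or slides along the lower bar, which rises gently to the post; either is good.
- gate (a joint): Sprung gate: bar 6 mm thick, 34 long, hinged by the post at x = 2, z = 250 mm nominal (stand frame). At 0 rad closed, sloping 25 degrees down to meet the nose 9 mm below its tip. Pressed from above it swings down (value grows); the eye feels roughly 4 to 10 N and sinks about 25 mm below the tip until, past 0.3, it slips by and the gate snaps to 0 above it. From below it does not yield.

How it is judged:
By the outcome, as a careful person would: the job done as asked, in the order asked, and still so for the second after the job is handed in, with the robot touching nothing.
It also fails if it takes over 72 s, if anything falls off the work surface, if the arm or the gripper's body presses on something with over 40 N, if the wrist force passes 120 N, or if a joint passes its speed limit or range.

## Robot

A 6-joint arm with a two-finger parallel gripper is mounted at the origin on a cart in front of the work surface, level with it; the furniture and walls round the work are solid. World frame = base frame: x ahead of the robot, y to its left, z up, the work surface at z = 0. Lengths are in mm, angles in rad, forces in N, time in s.
With the tool pointing down it reaches from about 350 to 975 mm from the base axis. Payload 7.1 kg.
Tool frame: the origin (TCP) lies on the centre line of the jaws, within the pads' length; the fingertips stand 17 mm ahead of it and the grasp point (between the pads) lies 2 mm behind it; z points along the fingers, y is the direction in which the jaws open and shut (so a half turn about z gives the same grasp; the last joint's range is limited). The gripper opens to 88 mm and grips with 3 to 60 N. Pads are 20 mm wide; open, the fingers measure 115 mm over their backs; the gripper's body (75 mm by 178 mm) begins 61 mm behind the grasp point.
Start: joints at [-1.124, 0.423, 1.63, -0, 1.089, -0.019], TCP at [280.725, -558.389, 209.975] pointing down, gripper open.
Joint ranges: [-3, 3], [-0.9, 2.11], [0.09, 2.58], [-1.31, 4.45], [0.11, 2.69], [-2.54, 2.54]. Speed limits (rad/s): [2.39, 2.39, 3.01, 3.14, 3.14, 3.14].

## Interface

Orientations are given as a rotation vector (axis times angle).
In Python, from workcell import ctrl, imaging, workorder gives the robot as it stands. The module is installed in compiled form; this text tells all that it offers.
- The arm moves only by the shell command python3 -m crank 'ROWS' [OPENING]. ROWS is JSON, a list of rows, each an object with "travel": the shift along the tool's x, y, z as a fraction of full scale, a list of three; "turn": the turn about the tool's z as a fraction of full scale. In form: [{"travel": [dx, dy, dz], "turn": turn}, ...]. A call has 1 to 20 rows; each row shifts and turns the pose as measured when the row begins, along the tool's axes as they then stand; what a row does not reach is not made up. Full scale, the value 1, is 5 cm for a shift and 0.1 rad for a turn. A row lasts 1/10 s, in which the tool goes at most 50 mm and 8.59 degrees, less where a joint would pass 70% of its speed; a pose out of reach is approached as far as the arm can. A call with a number of a shift or a turn outside -1 to 1 is refused whole. A call with a gripper value outside its range is refused whole. OPENING is the gripper command: -1 is shut, 1 is fully open, values between are in proportion, set as the call begins (- or left out, the last holds). The fingers move at their own pace and stop on an object; the grip force is fixed at half the most. Time passes only in rows, so rows that do not move let the fingers close. It gives the time, the measured TCP pose, the force and the opening at its end, in the units of the state.
- ctrl.get_obs(): the state, without advancing time (a new reading comes with each control period).
- imaging.get_image(name): name is "scene" or "top" or "wrist"; returns the picture (480x640x3 uint8, blue, green, red); there is no depth.
- imaging.camera_info(name): a dict with "camera_matrix" (3x3 intrinsics, pixels), "rvec" (rotation vector, rad) and "tvec" (3), from world to camera coordinates, as OpenCV has them. Camera axes: x right, y down, z forward; pixel columns grow to the right and rows downward; lengths in mm; the calibration is good to about 2 mm. A picture is of the moment at which its call begins: read the wrist's pose just before it. camera_info takes no time and is no camera call; for the wrist camera it gives the pose at the moment of the call.
- workorder.close_job(): hands the job in, once; it reports no verdict.
The state is a dict: "t": time; "qpos": joint angles; "qvel": joint speeds; "joint_torque": joint torques, N m; "ee_pos": TCP position; "orientation": TCP orientation; "ft_force": force on the tool from outside, world axes, zero at the start; "moment": the same for the moment, N m; "width": finger opening in mm.
Only numpy, scipy, OpenCV 4.12 (cv2) and the standard library are available. Lean on these libraries where they do the work, as an engineer would, in place of code of your own. Each camera call takes 0.05 s, during which the arm holds its last target.

## Working session

There is one attempt and no reset: what is moved stays moved. The work goes in short steps, Python scripts to look and compute and a shell command to move; the robot and the scene stay as the last step left them, time stands still between calls to the robot, and variables do not carry over. Pictures are saved under pics/ and viewed, and the job is handed in when it is done.

```bash
mkdir -p pics; ls
python3 - <<'E'
from workcell import ctrl, imaging
import cv2
print(ctrl.get_obs())
for n in ("scene","top","wrist"):
    ci=imaging.camera_info(n); print(n,ci)
    cv2.imwrite(f"pics/{n}0.png",imaging.get_image(n))
E
```

```text
pics
{'t': 0.0, 'qpos': array([-1.12400685e+00,  4.23830901e-01,  1.63065181e+00, -3.78420187e-05,
        1.08858386e+00, -1.89891992e-02]), 'qvel': array([ 8.55432207e-05,  2.22252273e-04, -3.23188897e-04,  6.96361944e-04,
        2.53393662e-04,  1.37582782e-04]), 'joint_torque': array([ 4.26932238e-04, -5.44622648e+01, -2.73661888e+01,  6.42773858e-02,
        2.27955810e-02, -1.04714977e-04]), 'ee_pos': array([ 280.48101821, -557.91463032,  209.22291362]), 'orientation': array([-3.05538012e+00, -7.24743665e-01,  5.42654493e-04]), 'ft_force': array([-0.28758769,  0.35597272,  0.28371684]), 'moment': array([ 0.018226  , -0.01369421, -0.03160548]), 'width': 87.83828119617458}
scene {'camera_matrix': array([[562.39349458,   0.        , 315.72445673],
       [  0.        , 562.39349458, 237.3526994 ],
       [  0.        ,   0.        ,   1.        ]]), 'rvec': array([ 0.75634233, -2.41616526,  1.31592275]), 'tvec': array([467.08976136, 320.02730884, 886.25626663])}
top {'camera_matrix': array([[514.02665214,   0.        , 313.88759597],
       [  0.        , 514.02665214, 240.31739944],
       [  0.        ,   0.        ,   1.        ]]), 'rvec': array([ 2.15132349, -2.12600166,  0.16796115]), 'tvec': array([ -13.13148167,  595.68604969, 1000.19663941])}
wrist {'camera_matrix': array([[427.43000928,   0.        , 322.59958939],
       [  0.        , 427.43000928, 245.69676279],
       [  0.        ,   0.        ,   1.        ]]), 'rvec': array([-2.47663656,  1.52715864,  0.20869807]), 'tvec': array([-622.84262409,  -32.74942295,  391.74731733])}
```

View pics/scene0.png

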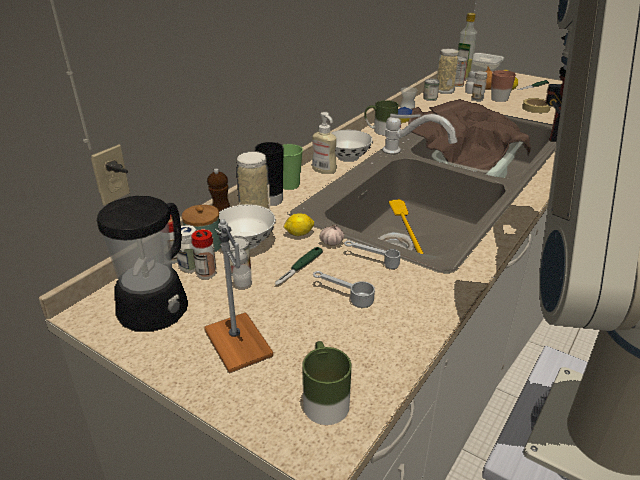

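View pics/top0.png

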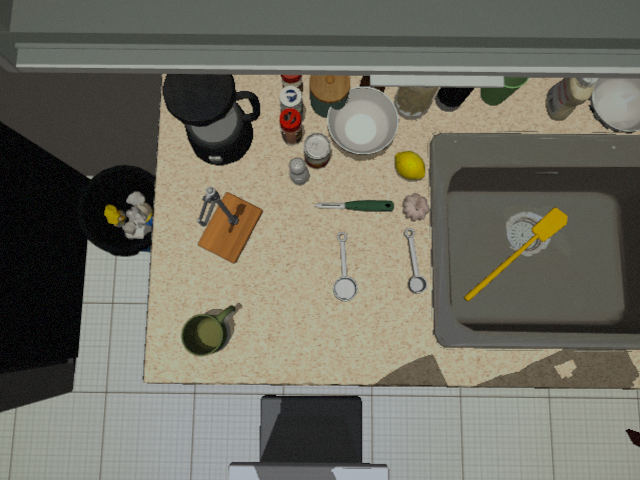

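View pics/wrist0.png

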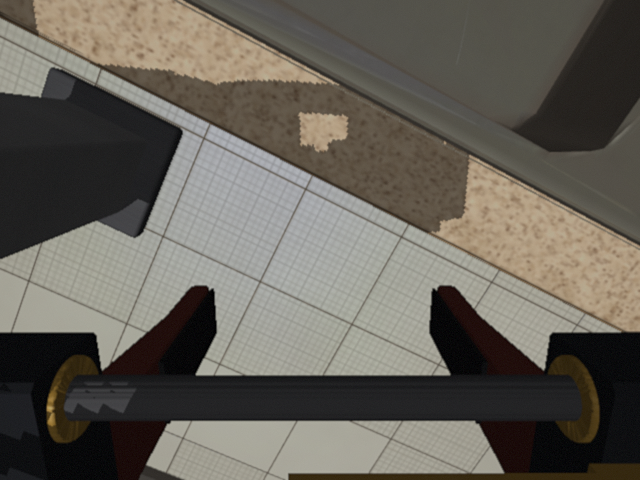

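The scene and top pictures show two scoops: the left one has its cup at top-view (345,288) and its eye at (342,237); the right one has its cup at (417,284) and its eye at (409,234). The stand base is at (230,227) and the hook at about (208,203). Next I'll enlarge and measure.

```bash
cat > h.py <<'E'
import numpy as np, cv2
from workcell import ctrl, imaging
def cam(n):
    c=imaging.camera_info(n); return c["camera_matrix"],cv2.Rodrigues(c["rvec"])[0],c["tvec"]
def ray(n,uv,c=None):
    K,R,t=c or cam(n); d=R.T@np.linalg.solve(K,[uv[0],uv[1],1.]); return -R.T@t,d/np.linalg.norm(d)
def plane(n,uv,z,c=None):
    o,d=ray(n,uv,c); return o+d*(z-o[2])/d[2]
def cross(n1,uv1,n2,uv2):
    o1,d1=ray(n1,uv1);o2,d2=ray(n2,uv2)
    s=np.linalg.lstsq(np.c_[d1,-d2],o2-o1,rcond=None)[0]
    a=o1+s[0]*d1;b=o2+s[1]*d2
    return (a+b)/2,np.linalg.norm(a-b)
def proj(n,p,c=None):
    K,R,t=c or cam(n); q=K@(R@np.asarray(p,float)+t); return q[:2]/q[2]
E
python3 - <<'E'
import cv2
t=cv2.imread('pics/top0.png'); s=cv2.imread('pics/scene0.png')
cv2.imwrite('pics/top_c1.png',cv2.resize(t[170:270,180:280],None,fx=6,fy=6,interpolation=cv2.INTER_CUBIC))
cv2.imwrite('pics/top_c2.png',cv2.resize(t[220:310,320:440],None,fx=6,fy=6,interpolation=cv2.INTER_CUBIC))
cv2.imwrite('pics/scene_c1.png',cv2.resize(s[210:375,190:290],None,fx=3.6,fy=3.6,interpolation=cv2.INTER_CUBIC))
E
```

```text
(no output)
```

View pics/top_c1.png

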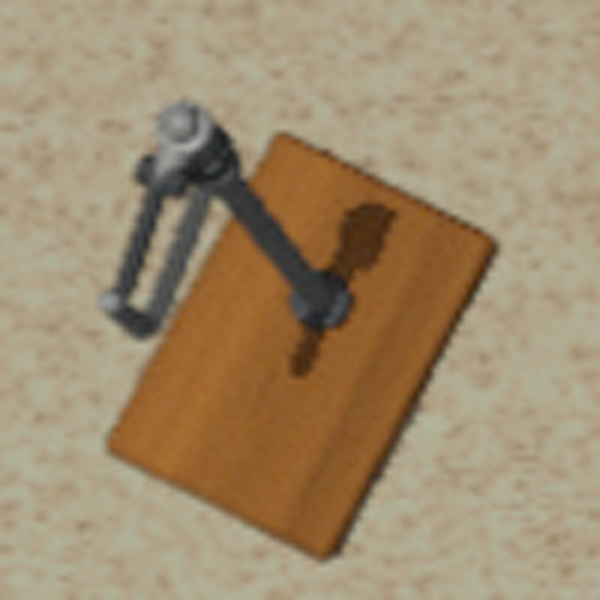

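View pics/top_c2.png

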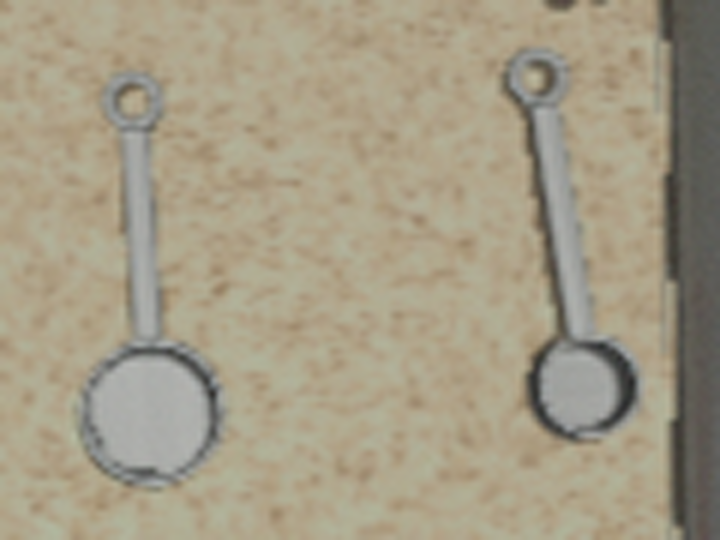

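View pics/scene_c1.png

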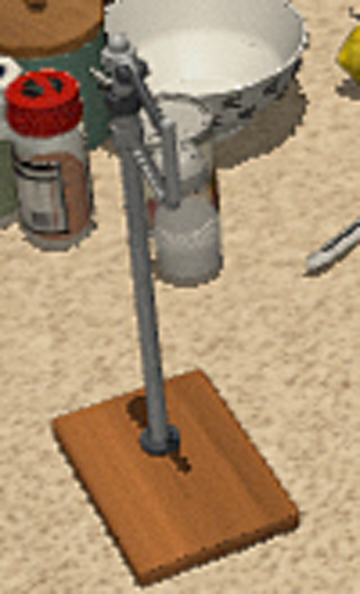

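The top crop confirms that the left scoop is the larger one: cup centre at about (345,288.5), eye at (342,236.7). The nose tip is at about (198.3,220) in top. The base's long axis runs down-left, from post to nose. Next I'll measure positions.

Run:
```python
from h import *
T=lambda x,y:(180+x/6-.4,170+y/6-.4)
top=cv2.imread('pics/top0.png'); sc=cv2.imread('pics/scene0.png')
def basemask(im):
    h=cv2.cvtColor(im,cv2.COLOR_BGR2HSV)
    return cv2.inRange(h,(5,130,60),(18,255,255))
for n,im,roi in(("top",top,(170,270,190,270)),("scene",sc,(305,375,195,280))):
    m=np.zeros(im.shape[:2],np.uint8);a,b,c,d=roi;m[a:b,c:d]=basemask(im)[a:b,c:d]
    m=cv2.morphologyEx(m,cv2.MORPH_CLOSE,np.ones((9,9)))
    cs=max(cv2.findContours(m,0,2)[0],key=cv2.contourArea)
    r=cv2.approxPolyDP(cv2.convexHull(cs),4,True)[:,0]; print(n,cv2.contourArea(cs),r.tolist())
    P=np.array([plane(n,p,14)[:2] for p in r]);print(P.round(1).tolist(), P.mean(0).round(1), np.linalg.norm(P-np.roll(P,1,0),axis=1).round(1))
# scoop cup rim (z=34) & eye
for name,c in (("big",((320,380),(265,310))),("small",((400,432),(268,300)))):pass
g=cv2.cvtColor(top,cv2.COLOR_BGR2HSV)
m=cv2.inRange(g,(0,0,60),(180,45,255)); 
for n,(x0,x1,y0,y1) in dict(big=(325,365,225,305),small=(398,431,225,300)).items():
    mm=np.zeros_like(m);mm[y0:y1,x0:x1]=m[y0:y1,x0:x1]
    cs=sorted(cv2.findContours(mm,0,2)[0],key=cv2.contourArea)[-1]
    print(n,cv2.contourArea(cs),cv2.boundingRect(cs))
    cv2.imwrite(f'pics/m_{n}.png',mm[y0:y1,x0:x1])
S=lambda x,y:(320+x/6-.4,220+y/6-.4)
eb=plane("top",S(132,101),29);cb=plane("top",S(150,413),34)
print("eye",eb,"cup",cb,np.linalg.norm((eb-cb)[:2]))
print("small",plane("top",S(537,78),29),plane("top",S(583,387),34))
N=T(110,300)
Sc=lambda x,y:(190+x/3.6-.4,210+y/3.6-.4)
print("nose",cross("top",N,"scene",Sc(168,125)), "post top",cross("top",T(182,122),"scene",Sc(120,42)))
```

```text
top 2415.0 [[261, 210], [234, 262], [198, 244], [227, 192]]
[[664.9, 107.0], [553.2, 160.3], [590.4, 237.3], [703.3, 180.7]] [628.  171.3] [ 83.1 123.7  85.5 126.3]
scene 2316.0 [[245, 313], [272, 354], [229, 372], [204, 327]]
[[665.7, 108.3], [549.9, 167.2], [584.5, 245.0], [703.7, 185.0]] [625.9 176.4] [ 85.6 129.9  85.2 133.4]
big 856.5 (325, 232, 40, 73)
small 548.0 (404, 228, 27, 67)
eye [607.52614291 -63.46020989  29.        ] cup [499.5819881  -69.65837641  34.        ] 108.12195811204006
small [ 617.26071582 -203.68982568   29.        ] [ 510.12296915 -216.52909914   34.        ]
nose (array([596.29035161, 185.65188909, 246.99491012]), np.float64(0.302064526602146)) post top (array([642.68056166, 164.47271089, 264.05760063]), np.float64(0.049517502242775624))
```

Run:
```python
from h import *
K,R,t=cam("wrist"); o=ctrl.get_obs(); Rt=cv2.Rodrigues(o["orientation"])[0]
print("tool axes",Rt.round(3)); c=-R.T@t
print("cam in tool",(Rt.T@(c-o["ee_pos"])).round(1)); print("cam axes in tool",(Rt.T@R.T).round(3))
```

```text
tool axes [[ 0.893  0.449 -0.001]
 [ 0.449 -0.893  0.001]
 [ 0.    -0.001 -1.   ]]
cam in tool [  71.    -0.5 -175.2]
cam axes in tool [[-0.001 -0.965 -0.263]
 [ 1.    -0.    -0.002]
 [ 0.002 -0.263  0.965]]
```

```bash
python3 -m crank '[{"travel":[0,0,0],"turn":0.8},{"travel":[0,0,0],"turn":0.8},{"travel":[0,0,0],"turn":0.8},{"travel":[0,0,0],"turn":0.8},{"travel":[0,0,0],"turn":0.8},{"travel":[0.5,-0.79,0],"turn":0},{"travel":[0.5,-0.79,0],"turn":0},{"travel":[0.5,-0.79,0],"turn":0},{"travel":[0.5,-0.79,0],"turn":0},{"travel":[0.5,-0.79,0],"turn":0},{"travel":[0.5,-0.79,0],"turn":0},{"travel":[0.5,-0.79,0],"turn":0},{"travel":[0.5,-0.79,0],"turn":0},{"travel":[0.5,-0.79,0],"turn":0},{"travel":[0.5,-0.79,0],"turn":0}]'
cat > st.py <<'E'
from h import *
o=ctrl.get_obs();R=cv2.Rodrigues(o["orientation"])[0]
print("t",round(o["t"],2),"p",o["ee_pos"].round(1),"head",np.degrees(np.arctan2(R[1,0],R[0,0])).round(2),"tilt",R[2].round(3),"q",o["qpos"].round(3),"F",o["ft_force"].round(2),"M",o["moment"].round(2),"w",round(o["width"],1))
def to(x,y,z):
    print("tool shift /50:",(R.T@(np.array([x,y,z])-o["ee_pos"])/50).round(3))
E
python3 -c "
from st import *
to(554.5,-66.5,100)"
```

```text
t: 1.65
ee_pos: [515.8, -140.6, 206.8]
orientation: [-3.137, -0.06, 0.004]
ft_force: [1.2, 0.1, 0.3]
width: 87.9
t 1.65 p [ 515.8 -140.6  206.8] head 2.17 tilt [-0.003 -0.004 -1.   ] q [-0.29   0.297  1.83   0.003  1.018  1.241] F [1.22 0.11 0.28] M [ 0.03 -0.02  0.05] w 87.9
tool shift /50: [ 0.836 -1.444  2.139]
```

```bash
python3 -m crank '[{"travel":[0.42,-0.72,0.5],"turn":0},{"travel":[0.42,-0.72,0.5],"turn":0},{"travel":[0,0,0],"turn":-0.1},{"travel":[0,0,0],"turn":0}]'
python3 - <<'E'
from st import *
to(554.5,-66.5,100)
cv2.imwrite("pics/w1.png",imaging.get_image("wrist"))
E
```

```text
t: 2.05
ee_pos: [559.0, -58.8, 156.0]
orientation: [-3.137, -0.087, -0.001]
ft_force: [-0.5, 0.8, 0.1]
width: 87.6
t 2.05 p [559.  -58.8 156. ] head 3.19 tilt [ 0.001 -0.003 -1.   ] q [-0.128  0.401  1.811  0.004  0.929  1.385] F [-0.5   0.83  0.12] M [ 0.02  0.03 -0.04] w 87.6
tool shift /50: [-0.1    0.153  1.12 ]
```

View pics/w1.png

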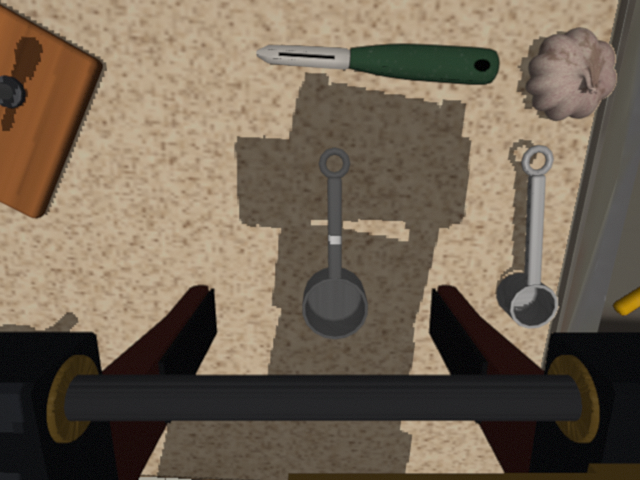

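The wrist view shows the larger scoop between the fingers, with its eye at (334,163) and its cup centre at (335,302). The small scoop is clear to the right.

Run:
```python
from st import *
e=plane("wrist",(334,163),29);c=plane("wrist",(335,301.5),34)
d=(e-c)[:2];print(e,c,np.hypot(*d),np.degrees(np.arctan2(d[1],d[0])))
u=d/np.hypot(*d); g=e[:2]-52.5*u; print(g); to(*g,29-2)
```

```text
t 2.1 p [558.8 -59.  156. ] head 3.12 tilt [ 0.    -0.003 -1.   ] q [-0.128  0.401  1.812  0.004  0.929  1.385] F [-0.44 -0.2   0.26] M [0.06 0.04 0.01] w 87.4
[607.04915035 -63.16230114  29.        ] [505.74157121 -69.98879911  34.        ] 101.53731661624992 3.8549844692721225
[554.66793641 -66.69195068]
tool shift /50: [-0.091  0.157  2.58 ]
```

```bash
python3 -m crank '[{"travel":[-0.09,0.15,0.5],"turn":0},{"travel":[0,0,0.6],"turn":0},{"travel":[0,0,0.6],"turn":0},{"travel":[0,0,0.4],"turn":0},{"travel":[0,0,0.2],"turn":0},{"travel":[0,0,0],"turn":0}]'
python3 - <<'E'
from st import *
to(554.7,-66.7,27)
E
```

```text
t: 2.7
ee_pos: [556.4, -74.8, 43.0]
orientation: [-3.14, -0.07, -0.015]
ft_force: [-0.7, 0.3, 0.3]
width: 87.7
t 2.7 p [556.4 -74.8  43. ] head 2.54 tilt [ 0.009 -0.001 -1.   ] q [-0.156  0.572  1.868  0.004  0.692  1.367] F [-0.74  0.3   0.34] M [-0.02 -0.03 -0.03] w 87.7
tool shift /50: [-0.03  -0.162  0.319]
```

```bash
python3 -m crank '[{"travel":[-0.03,-0.16,0.16],"turn":-0.1},{"travel":[0,0,0],"turn":0},{"travel":[0,0,0],"turn":0}]'; python3 -c "
from st import *
to(554.7,-66.7,27)"
```

```text
t: 3.0
ee_pos: [556.0, -67.6, 37.1]
orientation: [-3.14, -0.084, -0.021]
ft_force: [0.4, -0.3, 0.1]
width: 88.0
t 3.0 p [556.  -67.6  37.1] head 3.06 tilt [ 0.013  0.    -1.   ] q [-0.144  0.58   1.876  0.004  0.674  1.371] F [ 0.37 -0.34  0.12] M [0.04 0.03 0.01] w 88.0
tool shift /50: [-0.028 -0.02   0.201]
```

```bash
python3 -m crank '[{"travel":[-0.02,-0.02,0.2],"turn":-0.05},{"travel":[0,0,0],"turn":0}]'; python3 -c "
from st import *
to(554.7,-66.7,27)
cv2.imwrite('pics/w2.png',imaging.get_image('wrist'))"
```

```text
t: 3.2
ee_pos: [556.0, -66.5, 27.7]
orientation: [3.14, 0.093, 0.025]
ft_force: [-1.3, 0.7, -0.2]
width: 87.8
t 3.2 p [556.  -66.5  27.7] head 3.4 tilt [ 0.016  0.001 -1.   ] q [-0.142  0.595  1.879  0.004  0.652  1.367] F [-1.35  0.74 -0.21] M [0.02 0.04 0.03] w 87.8
tool shift /50: [-0.026  0.003  0.014]
```

View pics/w2.png

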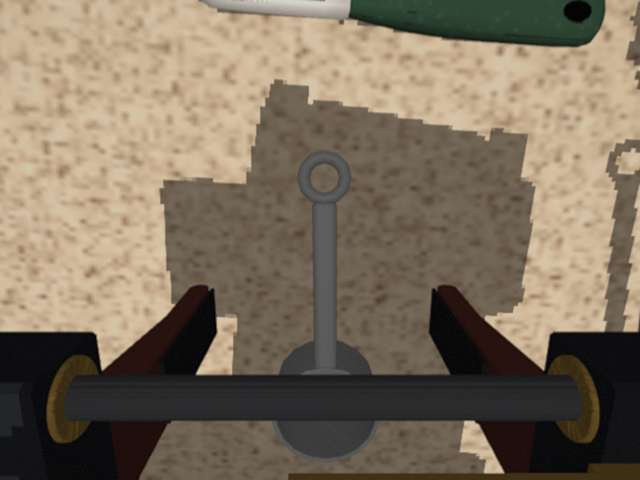

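The handle is centred between the fingers (column 324) and the eye is at (324,177). I'll grip about 20 mm closer to the eye, which shortens the lever arm when pressing.

```bash
python3 -m crank '[{"travel":[0.2,0,0.01],"turn":0},{"travel":[0.18,0,0],"turn":0},{"travel":[0,0,0],"turn":0}]' ; python3 -c "
from st import *
to(574.7,-65.4,27)"
```

```text
t: 3.55
ee_pos: [578.0, -65.4, 28.5]
orientation: [3.14, 0.093, 0.028]
ft_force: [-0.4, 0.5, -0.4]
width: 87.6
t 3.55 p [578.  -65.4  28.5] head 3.39 tilt [ 0.018  0.001 -1.   ] q [-0.134  0.614  1.832  0.004  0.678  1.374] F [-0.39  0.46 -0.45] M [ 0.04 -0.01 -0.01] w 87.6
tool shift /50: [-0.067 -0.003  0.029]
```

```bash
python3 -m crank '[{"travel":[-0.06,0,0.03],"turn":0},{"travel":[0,0,0],"turn":0},{"travel":[0,0,0],"turn":0},{"travel":[0,0,0],"turn":0},{"travel":[0,0,0],"turn":0},{"travel":[0,0,0],"turn":0},{"travel":[0,0,0],"turn":0},{"travel":[0,0,0],"turn":0}]' -1; python3 -c "
from st import *"
```

```text
t: 4.35
ee_pos: [574.5, -65.6, 26.7]
orientation: [3.14, 0.093, 0.027]
ft_force: [0.9, -0.1, -0.2]
width: 27.1
t 4.35 p [574.5 -65.6  26.7] head 3.39 tilt [ 0.017  0.001 -1.   ] q [-0.136  0.614  1.839  0.004  0.671  1.373] F [ 0.89 -0.08 -0.23] M [-0.03  0.07 -0.02] w 27.1
```

```bash
python3 -m crank '[{"travel":[0,0,0],"turn":0},{"travel":[0,0,0],"turn":0},{"travel":[0,0,0],"turn":0},{"travel":[0,0,0],"turn":0},{"travel":[0,0,0],"turn":0}]'; python3 -c "
from st import *
cv2.imwrite('pics/w3.png',imaging.get_image('wrist'))"
```

```text
t: 4.85
ee_pos: [574.5, -65.6, 26.8]
orientation: [3.14, 0.093, 0.027]
ft_force: [0.2, -0.4, -1.2]
width: 0.7
t 4.85 p [574.5 -65.6  26.8] head 3.39 tilt [ 0.017  0.001 -1.   ] q [-0.136  0.614  1.839  0.004  0.671  1.373] F [ 0.25 -0.38 -1.16] M [ 0.07 -0.01  0.01] w 0.7
```

View pics/w3.png

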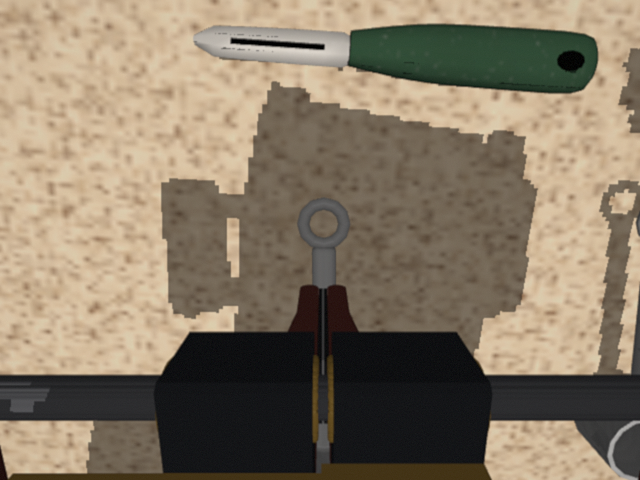

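The reported width is 0.7 mm, but the handle is 10 mm wide. So the fingers seem to have closed without gripping it (handle seen at columns 313–335, finger gap narrower). I'll look from the scene camera.

```bash
python3 -c "
from st import *
im=imaging.get_image('scene');cv2.imwrite('pics/s3.png',im)
p=proj('scene',[574,-65,27]);print(p, proj('top',[574,-65,27]))
x,y=p.astype(int)
cv2.imwrite('pics/s3c.png',cv2.resize(im[max(0,y-90):y+60,x-80:x+80],None,fx=4,fy=4,interpolation=cv2.INTER_CUBIC))
im=imaging.get_image('top');cv2.imwrite('pics/t3.png',im)
"
```

```text
t 4.9 p [574.5 -65.6  26.8] head 3.4 tilt [ 0.017  0.001 -1.   ] q [-0.136  0.614  1.839  0.004  0.671  1.373] F [ 0.03 -0.32 -0.23] M [ 0.01  0.08 -0.01] w 0.5
[331.21552366 280.40525474] [342.2381359  252.58173392]
```

View pics/s3c.png

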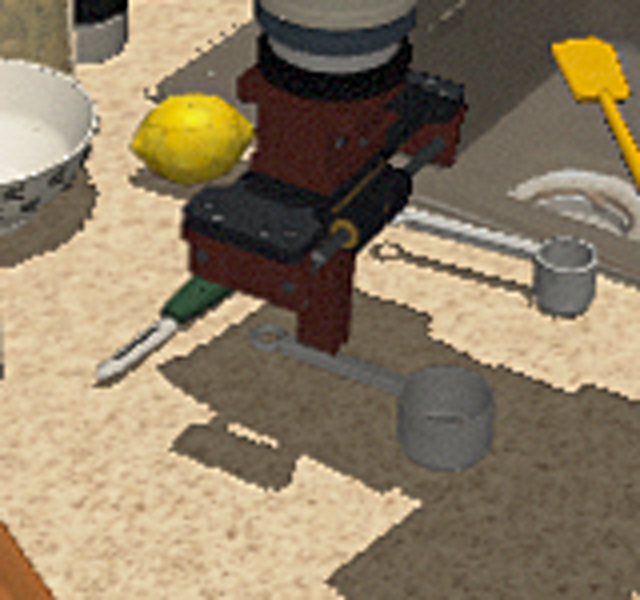

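View pics/t3.png

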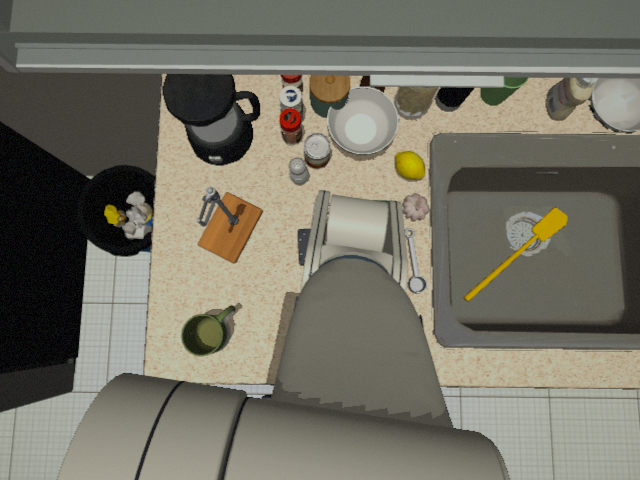

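The fingertips sit on top of the handle: the tip is at about (332,277) in the scene picture, where the reported TCP at z=27 would project. So the fingertips look higher than stated. I'll check this with projections.

```bash
python3 -c "
from st import *
for z in (-20,-2,0,17):
  for x in (-10,0,10):
    P=o['ee_pos']+R@np.array([x,0,z]); print(z,x,'wrist',proj('wrist',P).round(1),'scene',proj('scene',P).round(1))
print('eye exp',[ (proj('wrist',[606,-63+s,29])).round(1) for s in (-11,0,11)],[ (proj('wrist',[606,-63+s,9])).round(1) for s in (-11,0,11)])
for f,n in (('pics/w2.png','w2'),):
  pass
im=cv2.imread('pics/w3.png');cv2.imwrite('pics/w3c.png',cv2.resize(im[190:350,260:390],None,fx=4.5,fy=4.5,interpolation=cv2.INTER_CUBIC))
"
```

```text
t 5.0 p [574.5 -65.6  26.8] head 3.39 tilt [ 0.017  0.001 -1.   ] q [-0.136  0.614  1.839  0.004  0.671  1.373] F [ 1.37  0.57 -0.01] M [ 0.02  0.01 -0.02] w 0.6
-20 -10 wrist [324.  338.5] scene [335.6 274.3]
-20 0 wrist [324.1 315.4] scene [331.5 272.7]
-20 10 wrist [324.1 291.7] scene [327.3 271.2]
-2 -10 wrist [324.  319.2] scene [335.3 281.1]
-2 0 wrist [324. 298.] scene [331.2 279.5]
-2 10 wrist [324.  276.2] scene [327.1 278. ]
0 -10 wrist [324.  317.2] scene [335.3 281.8]
0 0 wrist [324.  296.3] scene [331.2 280.3]
0 10 wrist [324.  274.7] scene [327.1 278.7]
17 -10 wrist [323.9 302.3] scene [335.  288.2]
17 0 wrist [323.9 282.8] scene [331.  286.6]
17 10 wrist [323.9 262.8] scene [326.9 285. ]
eye exp [array([348.7, 228.2]), array([322.3, 226.7]), array([295.8, 225.2])] [array([346.1, 219.2]), array([322.3, 217.9]), array([298.5, 216.5])]
```

View pics/w3c.png

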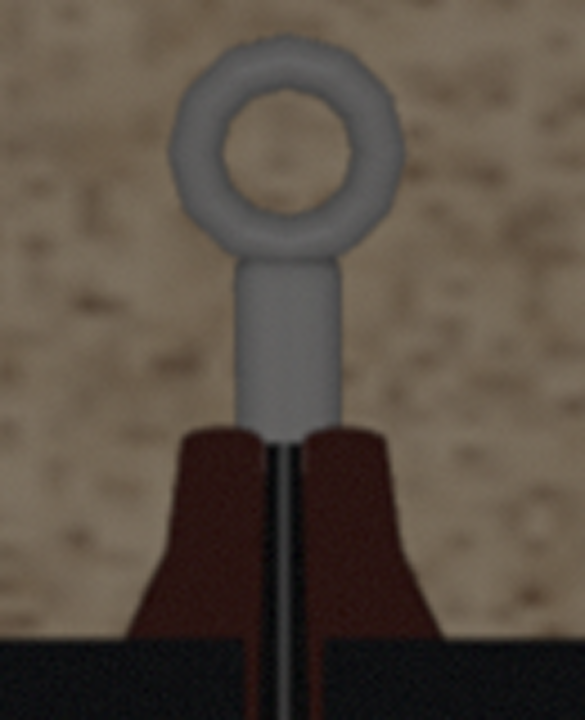

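In the wrist view the fingertips' front edge is at (323,286). That puts it about 12 mm behind the TCP, not 17 mm ahead. The ring's size does agree with the reported camera height, so the fingers end roughly 25–30 mm short of what was stated. I'll open, go lower while watching force, and re-check.

```bash
python3 -m crank '[{"travel":[0,0,0],"turn":0},{"travel":[0,0,0],"turn":0},{"travel":[0,0,0],"turn":0},{"travel":[0,0,0],"turn":0},{"travel":[0,0,0],"turn":0},{"travel":[0,0,0],"turn":0}]' 0.2;  python3 -m crank '[{"travel":[0,0,0.15],"turn":0},{"travel":[0,0,0.1],"turn":0},{"travel":[0,0,0],"turn":0}]'; python3 -c "
from st import *
im=imaging.get_image('scene')
cv2.imwrite('pics/s4c.png',cv2.resize(im[190:340,251:411],None,fx=4,fy=4,interpolation=cv2.INTER_CUBIC))
cv2.imwrite('pics/w4.png',imaging.get_image('wrist'))
"
```

```text
t: 5.6
ee_pos: [574.5, -65.6, 26.7]
orientation: [3.14, 0.093, 0.027]
ft_force: [0.4, -1.1, -0.3]
width: 44.6
t: 5.9
ee_pos: [574.7, -65.6, 13.2]
orientation: [3.14, 0.093, 0.028]
ft_force: [-0.2, -0.4, 0.1]
width: 53.0
t 5.9 p [574.7 -65.6  13.2] head 3.39 tilt [ 0.018  0.001 -1.   ] q [-0.135  0.637  1.841  0.004  0.647  1.373] F [-0.22 -0.38  0.09] M [ 0.04  0.01 -0.  ] w 53.0
```

View pics/s4c.png

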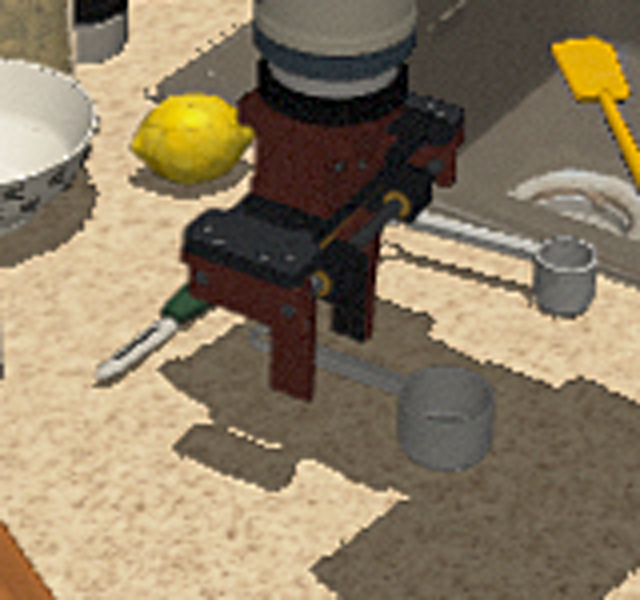

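View pics/w4.png

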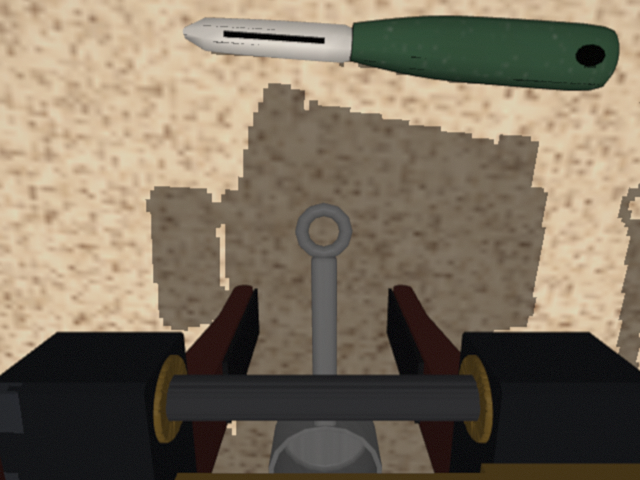

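The scene view shows the near finger's tip at about (324,289), and the wrist view shows the handle centred between the fingers. I'll turn the tip into a height.

```bash
python3 -c "
from st import *
# near finger lower corners crop (271,385)->, (314,402)
for c in ((271,387),(314,402)):
  uv=(251+c[0]/4-.4,190+c[1]/4-.4)
  oo,d=ray('scene',uv)
  for y in (-65.6+26.5,-65.6+26.5+13.5):
    s=(y-oo[1])/d[1]; print(c,y,(oo+s*d).round(1))
"
```

```text
t 6.0 p [574.9 -65.6  13.6] head 3.39 tilt [ 0.018  0.001 -1.   ] q [-0.135  0.636  1.84   0.004  0.647  1.373] F [-0.26  0.49 -0.16] M [0.06 0.03 0.01] w 52.7
(271, 387) -39.099999999999994 [589.3 -39.1  20.9]
(271, 387) -25.599999999999994 [580.  -25.6  33.6]
(314, 402) -39.099999999999994 [562.1 -39.1  23.1]
(314, 402) -25.599999999999994 [553.3 -25.6  35.7]
```

The tips are at z≈22 with the TCP at 13.4, so they end about 9 mm behind the TCP. Lowering another 10 mm puts the handle well inside the pads.

```bash
python3 -m crank '[{"travel":[0,0,0.1],"turn":0},{"travel":[0,0,0.1],"turn":0},{"travel":[0,0,0],"turn":0}]'; python3 -m crank '[{"travel":[0,0,0],"turn":0},{"travel":[0,0,0],"turn":0},{"travel":[0,0,0],"turn":0},{"travel":[0,0,0],"turn":0},{"travel":[0,0,0],"turn":0},{"travel":[0,0,0],"turn":0},{"travel":[0,0,0],"turn":0},{"travel":[0,0,0],"turn":0}]' -1; python3 -c "
from st import *
im=imaging.get_image('scene')
cv2.imwrite('pics/s5c.png',cv2.resize(im[190:340,251:411],None,fx=4,fy=4,interpolation=cv2.INTER_CUBIC))
cv2.imwrite('pics/w5.png',imaging.get_image('wrist'))
"
```

```text
t: 6.3
ee_pos: [575.3, -65.6, 3.0]
orientation: [3.139, 0.093, 0.029]
ft_force: [-0.2, -0.7, -0.2]
width: 52.6
t: 7.1
ee_pos: [575.5, -65.6, 3.2]
orientation: [3.139, 0.093, 0.03]
ft_force: [-0.1, -0.4, 0.1]
width: 9.8
t 7.1 p [575.5 -65.6   3.2] head 3.39 tilt [ 0.019  0.001 -1.   ] q [-0.135  0.654  1.84   0.004  0.628  1.373] F [-0.06 -0.45  0.05] M [ 0.04  0.03 -0.01] w 9.8
```

View pics/s5c.png

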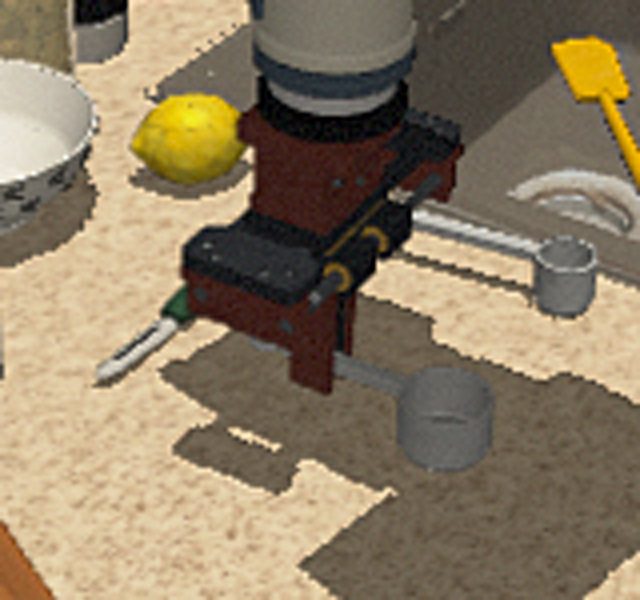

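View pics/w5.png

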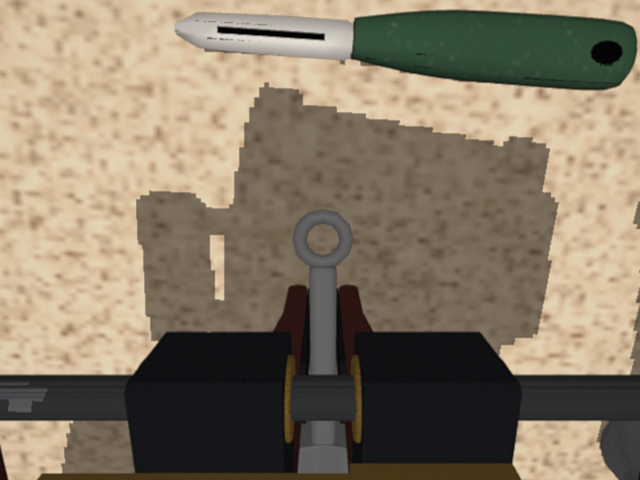

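Gripped: width is 9.8 mm and the handle is between the pads, eye at (322,238). Now lift and see whether it stays level.

```bash
python3 -m crank '[{"travel":[0,0,-0.2],"turn":0},{"travel":[0,0,-0.4],"turn":0},{"travel":[0,0,-0.5],"turn":0},{"travel":[0,0,-0.6],"turn":0},{"travel":[0,0,-0.6],"turn":0},{"travel":[0,0,-0.6],"turn":0},{"travel":[0,0,-0.6],"turn":0},{"travel":[0,0,-0.6],"turn":0},{"travel":[0,0,-0.5],"turn":0},{"travel":[0,0,-0.3],"turn":0},{"travel":[0,0,-0.1],"turn":0},{"travel":[0,0,0],"turn":0}]'; python3 -c "
from st import *
to(565.4,195.7,255)
cv2.imwrite('pics/w6.png',imaging.get_image('wrist'))
"
```

```text
t: 8.4
ee_pos: [568.6, -65.5, 269.5]
orientation: [3.139, 0.093, 0.032]
ft_force: [0.2, -0.5, -1.7]
width: 9.6
t 8.4 p [568.6 -65.5 269.5] head 3.41 tilt [ 0.02   0.002 -1.   ] q [-0.137  0.272  1.706  0.002  1.143  1.374] F [ 0.16 -0.48 -1.7 ] M [ 0.1  -0.04 -0.04] w 9.6
tool shift /50: [ 0.24  -5.219  0.285]
```

View pics/w6.png

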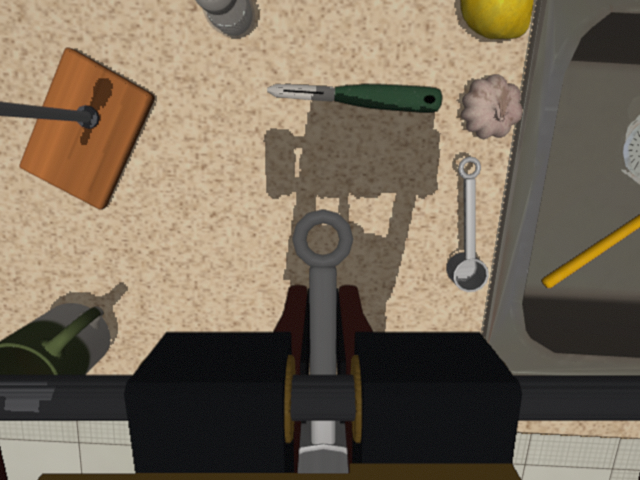

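The scoop is held level, with the eye still at (322,238). Now turn and carry it most of the way to the hook.

```bash
python3 -m crank '[{"travel":[0,0,0],"turn":0.5},{"travel":[0,0,0],"turn":0.8},{"travel":[0,0,0],"turn":0.9},{"travel":[0,0,0],"turn":0.9},{"travel":[0,0,0],"turn":0.6},{"travel":[-0.1,-0.3,0],"turn":0},{"travel":[-0.16,-0.475,0],"turn":0},{"travel":[-0.16,-0.475,0],"turn":0},{"travel":[-0.16,-0.475,0],"turn":0},{"travel":[-0.16,-0.475,0],"turn":0},{"travel":[-0.16,-0.475,0],"turn":0},{"travel":[-0.16,-0.475,0],"turn":0},{"travel":[-0.1,-0.3,0],"turn":0},{"travel":[-0.05,-0.1,0],"turn":0},{"travel":[0,0,0],"turn":0}]'; python3 -c "
from st import *
to(565.4,195.7,265)
cv2.imwrite('pics/w7.png',imaging.get_image('wrist'))
"
```

```text
t: 9.95
ee_pos: [556.6, 127.7, 247.4]
orientation: [3.095, -0.513, -0.025]
ft_force: [0.3, -0.1, -0.9]
width: 9.6
t 9.95 p [556.6 127.7 247.4] head -18.82 tilt [-0.015  0.007 -1.   ] q [2.040e-01 3.100e-01 1.706e+00 1.000e-03 1.142e+00 2.103e+00] F [ 0.28 -0.1  -0.9 ] M [ 0.05 -0.1   0.  ] w 9.6
tool shift /50: [-0.278 -1.342 -0.358]
```

View pics/w7.png

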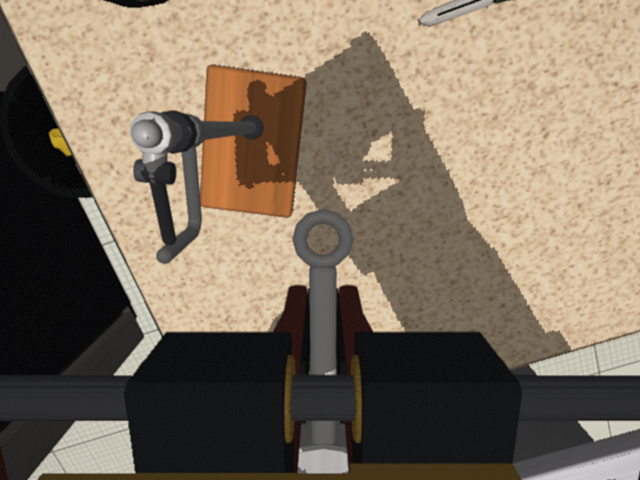

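The scoop is now next to the stand. The nose tip shows at (165,255) in the wrist view, the post top at (150,133), and the eye at (322,238). I'll triangulate the nose with this extra view.

```bash
python3 -c "
from st import *
im=cv2.imread('pics/w7.png');cv2.imwrite('pics/w7c.png',cv2.resize(im[110:280,110:240],None,fx=3.5,fy=3.5,interpolation=cv2.INTER_CUBIC))
N=(180+110/6-.4,170+300/6-.4); S=(190+168/3.6-.4,210+125/3.6-.4)
w=(165,255)
print('TW',cross('top',N,'wrist',w),'SW',cross('scene',S,'wrist',w),'TS',cross('top',N,'scene',S))
A=[];b=[]
for n,u in (('top',N),('scene',S),('wrist',w)):
  oo,d=ray(n,u);M=np.eye(3)-np.outer(d,d);A.append(M);b.append(M@oo)
p=np.linalg.lstsq(np.vstack(A),np.hstack(b),rcond=None)[0];print('LS',p)
print('eye in tool via ring z=-25.8:',(R.T@(plane('wrist',(322.5,238),o['ee_pos'][2]+25.8)-o['ee_pos'])).round(1))
print('wrist at z 241,247,253',[plane('wrist',w,z).round(1) for z in (241,247,253)])
"
```

```text
t 10.0 p [556.6 127.2 247.4] head -18.85 tilt [-0.015  0.007 -1.   ] q [2.030e-01 3.100e-01 1.706e+00 1.000e-03 1.142e+00 2.102e+00] F [ 0.89  0.26 -1.3 ] M [-0.   -0.01 -0.05] w 9.6
TW (array([596.32432386, 185.54326534, 246.41918437]), np.float64(0.7518104195860722)) SW (array([596.32112953, 185.18581988, 246.6673918 ]), np.float64(0.3299911482259914)) TS (array([596.29035161, 185.65188909, 246.99491012]), np.float64(0.302064526602146))
LS [596.32337791 185.41936874 246.77272433]
eye in tool via ring z=-25.8: [ 32.9  -0.2 -26.3]
wrist at z 241,247,253 [array([595.2, 187.7, 241. ]), array([596.3, 184.9, 247. ]), array([597.3, 182.2, 253. ])]
```

View pics/w7c.png

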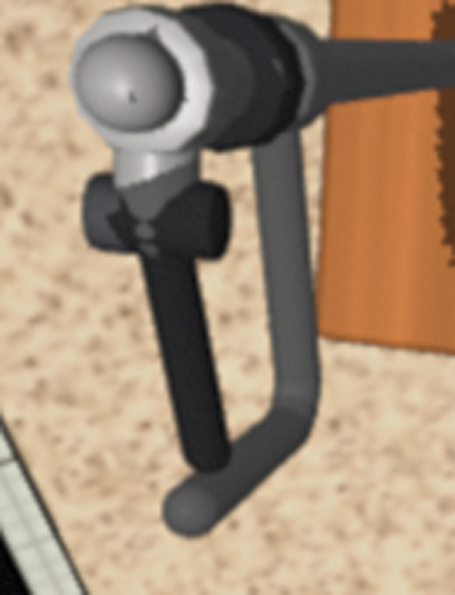

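The three views agree to within 1 mm: nose tip at (596.3, 185.4, ~247). Now work out the shift that puts the eye above it at a safe height.

```bash
cat > eye.py <<'E'
from st import *
E0=np.array([32.8,-0.1,-26.0])
def eye(): return o["ee_pos"]+R@E0
def eto(x,y,z):
    e=eye();print("eye",e.round(1),"shift /50",(R.T@(np.array([x,y,z])-e)/50).round(3))
E
python3 -c "
from eye import *
eto(596.3,185.4,272)"
```

```text
t 10.0 p [556.6 127.2 247.4] head -18.85 tilt [-0.015  0.007 -1.   ] q [2.030e-01 3.100e-01 1.706e+00 1.000e-03 1.142e+00 2.102e+00] F [ 0.89  0.26 -1.3 ] M [-0.   -0.01 -0.05] w 9.6
eye [588.1 116.8 272.9] shift /50 [-0.289 -1.352  0.012]
```

```bash
python3 -m crank '[{"travel":[-0.05,-0.2,-0.02],"turn":0},{"travel":[-0.06,-0.28,-0.02],"turn":0},{"travel":[-0.06,-0.28,-0.02],"turn":0},{"travel":[-0.06,-0.28,-0.02],"turn":0},{"travel":[-0.04,-0.2,0],"turn":0},{"travel":[0,0,0],"turn":0},{"travel":[0,0,0],"turn":0}]'; python3 -c "
from eye import *
eto(596.3,185.4,270)
cv2.imwrite('pics/w8.png',imaging.get_image('wrist'))
"
```

```text
t: 10.7
ee_pos: [565.4, 194.3, 251.7]
orientation: [3.094, -0.517, -0.023]
ft_force: [-0.4, 0.6, -1.0]
width: 9.7
t 10.7 p [565.4 194.3 251.7] head -18.97 tilt [-0.014  0.007 -1.   ] q [0.31  0.346 1.643 0.003 1.167 2.21 ] F [-0.39  0.62 -1.03] M [ 0.1  -0.06 -0.02] w 9.7
eye [596.9 183.8 277.3] shift /50 [-0.019 -0.028  0.145]
```

View pics/w8.png

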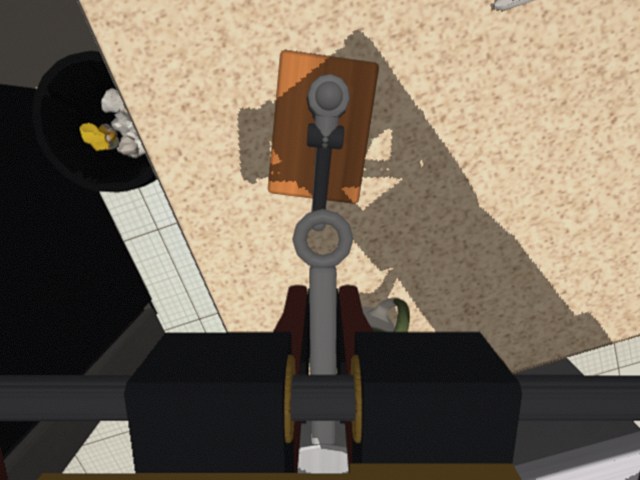

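```bash
python3 -c "
from eye import *
im=cv2.imread('pics/w8.png')
c=cv2.resize(im[200:280,280:365],None,fx=7,fy=7,interpolation=cv2.INTER_CUBIC);c=cv2.convertScaleAbs(c,alpha=1.6)
cv2.imwrite('pics/w8c.png',c)
print('nose proj',proj('wrist',[596.3,185.4,246.8]),'foot',proj('wrist',[596.3,185.4,205]),'eye proj',proj('wrist',eye()))
"
```

```text
t 10.75 p [565.4 194.2 251.7] head -18.98 tilt [-0.014  0.007 -1.   ] q [0.309 0.346 1.643 0.003 1.167 2.21 ] F [ 0.55 -0.57 -1.23] M [-0.02 -0.05 -0.01] w 9.7
nose proj [318.7597642  222.03928013] foot [318.97293882 204.10617104] eye proj [322.65552107 238.0869467 ]
```

View pics/w8c.png

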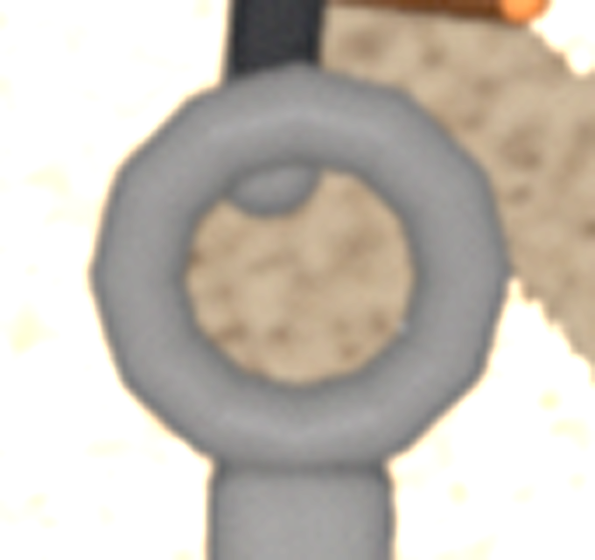

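Zoomed in, the nose shows inside the ring's top-left, its lower edge at (317.5,230) and its centre at about (318,222). That matches the projection (318.8,222.0). I'll apply the 1 mm x and 1.4 mm y correction and descend part way.

```bash
python3 -m crank '[{"travel":[-0.02,-0.03,0.1],"turn":0},{"travel":[0,0,0.1],"turn":0},{"travel":[0,0,0.1],"turn":0},{"travel":[0,0,0.06],"turn":0},{"travel":[0,0,0],"turn":0},{"travel":[0,0,0],"turn":0}]'; python3 -c "
from eye import *
eto(596.3,185.4,247)
cv2.imwrite('pics/w9.png',imaging.get_image('wrist'))
im=cv2.imread('pics/w9.png')
c=cv2.resize(im[180:280,270:375],None,fx=6,fy=6,interpolation=cv2.INTER_CUBIC);c=cv2.convertScaleAbs(c,alpha=1.6)
cv2.imwrite('pics/w9c.png',c)
print('nose proj',proj('wrist',[596.3,185.4,246.8]),'eye proj',proj('wrist',eye()))
"
```

```text
t: 11.35
ee_pos: [564.0, 194.2, 231.3]
orientation: [3.092, -0.52, -0.026]
ft_force: [0.4, 0.6, -0.8]
width: 9.8
t 11.35 p [564.  194.2 231.3] head -19.09 tilt [-0.015  0.008 -1.   ] q [0.31  0.366 1.664 0.003 1.128 2.213] F [ 0.39  0.55 -0.81] M [-0.02 -0.11 -0.03] w 9.8
eye [595.4 183.6 256.8] shift /50 [ 0.008 -0.04   0.195]
nose proj [317.42094776 230.58308399] eye proj [322.68801156 238.01449446]
```

View pics/w9c.png

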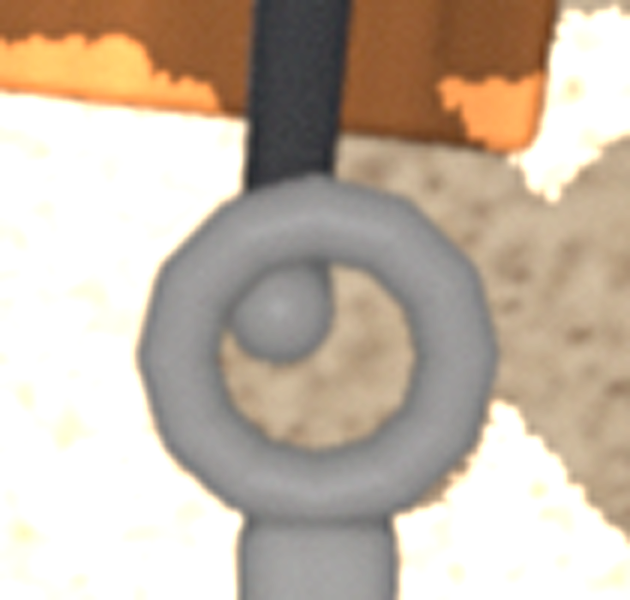

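The nose centre is at (316.8,231.6), with the ring centre at (322.7,238). It needs about 2.2 mm more along tool −y. I'll correct that and re-check.

```bash
python3 -m crank '[{"travel":[0,-0.045,0],"turn":0},{"travel":[0,0,0],"turn":0},{"travel":[0,0,0],"turn":0}]'; python3 -c "
from eye import *
eto(596.2,185.6,247)
cv2.imwrite('pics/w10.png',imaging.get_image('wrist'))
im=cv2.imread('pics/w10.png')
c=cv2.resize(im[180:280,270:375],None,fx=6,fy=6,interpolation=cv2.INTER_CUBIC);c=cv2.convertScaleAbs(c,alpha=1.6)
cv2.imwrite('pics/w10c.png',c)
print('nose proj',proj('wrist',[596.3,185.4,246.8]),'eye proj',proj('wrist',eye()))
"
```

```text
t: 11.7
ee_pos: [565.1, 196.6, 231.9]
orientation: [3.093, -0.52, -0.024]
ft_force: [1.0, -0.8, -0.9]
width: 9.9
t 11.7 p [565.1 196.6 231.9] head -19.1 tilt [-0.014  0.008 -1.   ] q [0.314 0.368 1.66  0.003 1.13  2.216] F [ 0.96 -0.76 -0.91] M [ 0.04 -0.02 -0.04] w 9.9
eye [596.6 186.  257.4] shift /50 [-0.001  0.009  0.208]
nose proj [324.34178267 231.04079784] eye proj [322.7166721  238.12061434]
```

View pics/w10c.png

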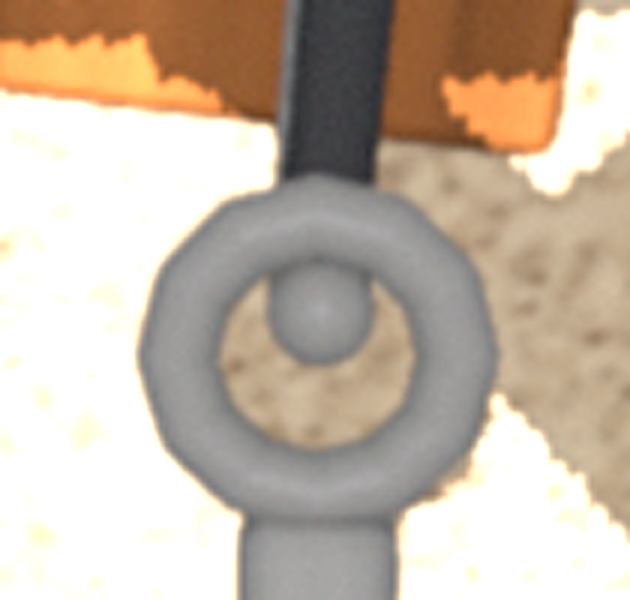

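The nose is now centred in the hole, at (323.0,231.8) against the ring's column of 322.7. Descend in small steps, watching force.

```bash
python3 -m crank '[{"travel":[0,0,0.05],"turn":0},{"travel":[0,0,0.05],"turn":0},{"travel":[0,0,0.05],"turn":0},{"travel":[0,0,0],"turn":0},{"travel":[0,0,0],"turn":0}]'; python3 -c "
from eye import *
eto(596.3,185.5,247)
cv2.imwrite('pics/w11.png',imaging.get_image('wrist'))
im=cv2.imread('pics/w11.png')
c=cv2.resize(im[180:280,270:375],None,fx=6,fy=6,interpolation=cv2.INTER_CUBIC);c=cv2.convertScaleAbs(c,alpha=1.6)
cv2.imwrite('pics/w11c.png',c)
print('nose proj',proj('wrist',[596.3,185.4,246.8]),'eye proj',proj('wrist',eye()))
"
```

```text
t: 12.25
ee_pos: [564.9, 196.6, 223.6]
orientation: [3.093, -0.52, -0.024]
ft_force: [-0.1, 0.0, -1.5]
width: 9.3
t 12.25 p [564.9 196.6 223.6] head -19.09 tilt [-0.014  0.008 -1.   ] q [0.314 0.376 1.668 0.003 1.113 2.216] F [-0.11  0.   -1.5 ] M [ 0.02 -0.05 -0.06] w 9.3
eye [596.4 186.  249.2] shift /50 [0.003 0.01  0.043]
nose proj [324.26134825 235.92485328] eye proj [322.59798778 238.0405094 ]
```

View pics/w11c.png

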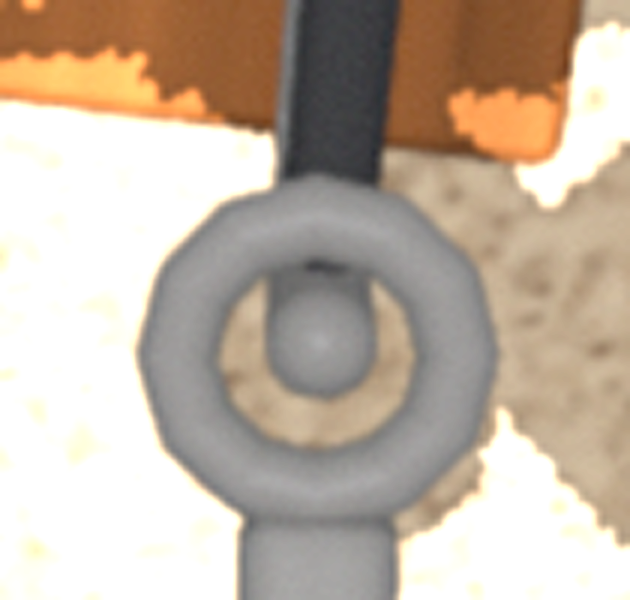

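The nose is concentric with the hole: its centre is at (323,236.4), the ring's at (322.6,238). Continue down towards the gate.

```bash
python3 -m crank '[{"travel":[0,0,0.05],"turn":0},{"travel":[0,0,0.05],"turn":0},{"travel":[0,0,0.05],"turn":0}]'; python3 -c "
from eye import *
eto(596.3,185.5,235)"; python3 -m crank '[{"travel":[0,0,0.05],"turn":0},{"travel":[0,0,0.05],"turn":0}]'; python3 -c "
from eye import *
eto(596.3,185.5,235)"
```

```text
t: 12.6
ee_pos: [566.4, 196.9, 217.4]
orientation: [3.094, -0.52, -0.018]
ft_force: [0.1, -0.0, 3.7]
width: 9.7
t 12.6 p [566.4 196.9 217.4] head -19.08 tilt [-0.011  0.006 -1.   ] q [3.140e-01 3.830e-01 1.673e+00 2.000e-03 1.097e+00 2.216e+00] F [ 0.1  -0.02  3.73] M [-0.02 -0.24  0.02] w 9.7
eye [597.7 186.3 243.1] shift /50 [-0.019  0.024  0.162]
t: 12.8
ee_pos: [567.3, 197.4, 213.2]
orientation: [3.096, -0.52, -0.015]
ft_force: [-0.8, 1.1, 4.4]
width: 9.6
t 12.8 p [567.3 197.4 213.2] head -19.07 tilt [-0.009  0.004 -1.   ] q [0.314 0.388 1.676 0.003 1.086 2.216] F [-0.75  1.05  4.38] M [ 0.01 -0.09 -0.  ] w 9.6
eye [598.5 186.8 238.9] shift /50 [-0.033  0.038  0.078]
```

Fz rose to about 4–5 N, so the gate has been met. x has drifted about 2 mm; I'll check where the nose sits in the hole.

```bash
python3 -c "
from eye import *
cv2.imwrite('pics/w12.png',imaging.get_image('wrist'))
im=cv2.imread('pics/w12.png')
c=cv2.resize(im[180:280,270:375],None,fx=6,fy=6,interpolation=cv2.INTER_CUBIC);c=cv2.convertScaleAbs(c,alpha=1.6)
cv2.imwrite('pics/w12c.png',c)
"
```

```text
t 12.8 p [567.3 197.4 213.2] head -19.07 tilt [-0.009  0.004 -1.   ] q [0.314 0.388 1.676 0.003 1.086 2.216] F [-0.75  1.05  4.38] M [ 0.01 -0.09 -0.  ] w 9.6
```

View pics/w12c.png

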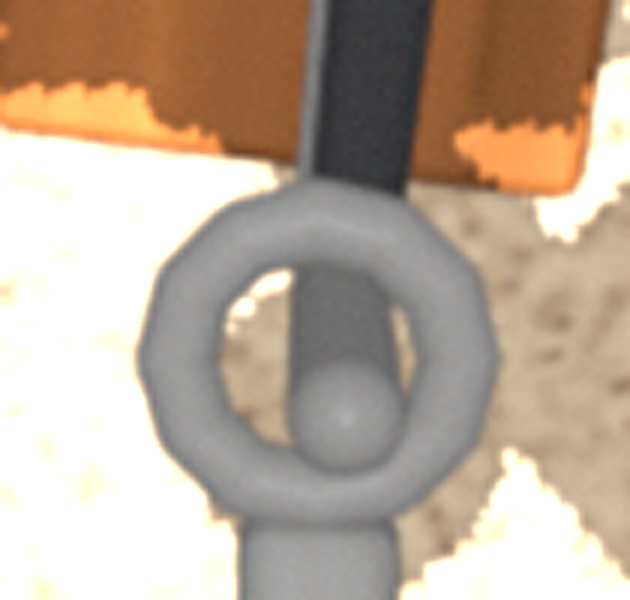

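The nose sits toward the lower right of the hole, about 1.5 mm off in each axis, which matches the odometry. I'll recentre while pressing on.

```bash
python3 -m crank '[{"travel":[-0.03,0.035,0.04],"turn":0},{"travel":[-0.005,0,0.04],"turn":0}]'; python3 -c "
from eye import *
eto(596.3,185.5,230)"
```

```text
t: 13.05
ee_pos: [564.6, 196.5, 208.8]
orientation: [3.096, -0.52, -0.015]
ft_force: [-1.7, 1.1, 3.9]
width: 9.7
t 13.05 p [564.6 196.5 208.8] head -19.07 tilt [-0.009  0.003 -1.   ] q [0.314 0.389 1.686 0.003 1.076 2.216] F [-1.7   1.1   3.94] M [ 0.02 -0.05  0.01] w 9.7
eye [595.9 185.9 234.5] shift /50 [0.011 0.005 0.089]
```

```bash
python3 -m crank '[{"travel":[0.005,0.005,0.05],"turn":0},{"travel":[-0.005,0,0.05],"turn":0}]'; python3 -c "
from eye import *
eto(596.3,185.5,225)";python3 -m crank '[{"travel":[-0.005,0.005,0.05],"turn":0},{"travel":[-0.005,0,0.05],"turn":0}]'; python3 -c "
from eye import *
eto(596.3,185.5,225)
cv2.imwrite('pics/w13.png',imaging.get_image('wrist'))
im=cv2.imread('pics/w13.png')
c=cv2.resize(im[180:280,270:375],None,fx=6,fy=6,interpolation=cv2.INTER_CUBIC);c=cv2.convertScaleAbs(c,alpha=1.6)
cv2.imwrite('pics/w13c.png',c)
"
```

```text
t: 13.25
ee_pos: [562.9, 196.1, 202.5]
orientation: [3.095, -0.52, -0.02]
ft_force: [-0.3, -0.1, -1.0]
width: 9.6
t 13.25 p [562.9 196.1 202.5] head -19.07 tilt [-0.012  0.005 -1.   ] q [0.313 0.396 1.693 0.004 1.066 2.215] F [-0.31 -0.06 -0.96] M [ 0.04 -0.07  0.  ] w 9.6
eye [594.3 185.5 228.1] shift /50 [ 0.039 -0.013  0.061]
t: 13.45
ee_pos: [562.5, 195.7, 196.2]
orientation: [3.095, -0.52, -0.019]
ft_force: [1.9, 0.5, 1.5]
width: 9.4
t 13.45 p [562.5 195.7 196.2] head -19.07 tilt [-0.012  0.005 -1.   ] q [0.313 0.402 1.699 0.003 1.053 2.215] F [1.86 0.47 1.48] M [ 0.12 -0.43 -0.01] w 9.4
eye [593.9 185.1 221.8] shift /50 [ 0.042 -0.023 -0.065]
```

View pics/w13c.png

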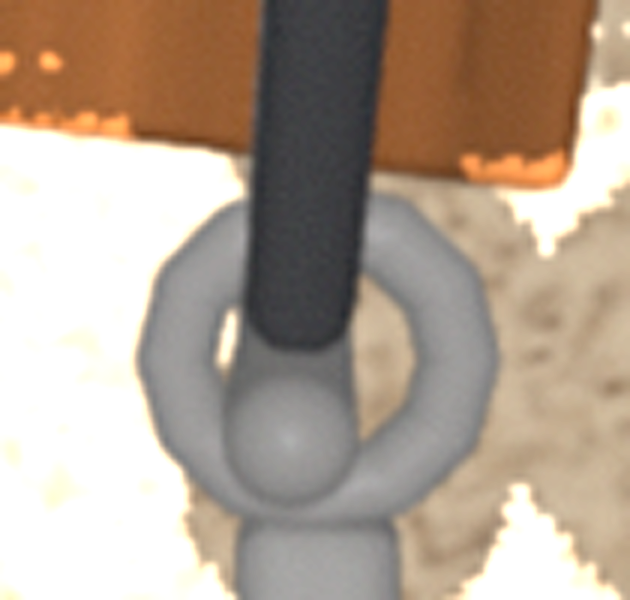

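The gate bar now lies over the ring with its end against the nose, so the eye is inside and the gate has closed above it. I'll recentre, then pull up.

```bash
python3 -m crank '[{"travel":[0.04,-0.02,0],"turn":0},{"travel":[0,0,0],"turn":0},{"travel":[0,0,-0.05],"turn":0},{"travel":[0,0,-0.05],"turn":0}]'; python3 -c "
from eye import *
eto(596.3,185.5,230)"
```

```text
t: 13.9
ee_pos: [563.5, 195.2, 199.4]
orientation: [3.092, -0.52, -0.026]
ft_force: [-0.4, 0.3, -1.1]
width: 9.7
t 13.9 p [563.5 195.2 199.4] head -19.09 tilt [-0.015  0.009 -1.   ] q [0.312 0.402 1.691 0.003 1.066 2.215] F [-0.44  0.31 -1.09] M [ 0.08 -0.04  0.05] w 9.7
eye [595.  184.7 224.9] shift /50 [ 0.018 -0.023 -0.103]
```

```bash
python3 -m crank '[{"travel":[0.015,-0.015,-0.05],"turn":0},{"travel":[0,0,-0.05],"turn":0}]'; python3 -c "
from eye import *
eto(596.3,185.5,230)";python3 -m crank '[{"travel":[0,0,-0.05],"turn":0}]'; python3 -c "
from eye import *
eto(596.3,185.5,230)"
```

```text
t: 14.1
ee_pos: [564.5, 195.7, 205.0]
orientation: [3.092, -0.52, -0.026]
ft_force: [-0.7, 0.2, -2.0]
width: 9.8
t 14.1 p [564.5 195.7 205. ] head -19.09 tilt [-0.015  0.009 -1.   ] q [0.312 0.397 1.684 0.003 1.078 2.215] F [-0.71  0.24 -1.98] M [ 0.06 -0.04  0.07] w 9.8
eye [596.  185.2 230.5] shift /50 [ 0.003 -0.008  0.009]
t: 14.2
ee_pos: [564.6, 195.7, 207.9]
orientation: [3.092, -0.52, -0.026]
ft_force: [-0.3, 0.6, -0.7]
width: 9.4
t 14.2 p [564.6 195.7 207.9] head -19.09 tilt [-0.015  0.008 -1.   ] q [0.312 0.394 1.682 0.003 1.084 2.215] F [-0.34  0.64 -0.72] M [ 0.01 -0.02  0.02] w 9.4
eye [596.1 185.2 233.4] shift /50 [ 0.003 -0.008  0.067]
```

```bash
python3 -m crank '[{"travel":[0,0,-0.03],"turn":0}]';python3 -m crank '[{"travel":[0,0,-0.02],"turn":0}]'; python3 -m crank '[{"travel":[0,0,-0.02],"turn":0}]'
```

```text
t: 14.3
ee_pos: [564.8, 195.8, 209.9]
orientation: [3.093, -0.52, -0.025]
ft_force: [0.5, 0.6, -0.4]
width: 9.7
t: 14.4
ee_pos: [564.6, 195.8, 210.8]
orientation: [3.092, -0.52, -0.026]
ft_force: [1.7, 0.1, -5.6]
width: 10.2
t: 14.5
ee_pos: [564.4, 195.7, 211.3]
orientation: [3.092, -0.52, -0.026]
ft_force: [3.7, 0.5, -8.3]
width: 9.5
```

```bash
python3 -m crank '[{"travel":[0,0,-0.01],"turn":0}]';python3 -m crank '[{"travel":[0,0,-0.01],"turn":0}]'; python3 -m crank '[{"travel":[0,0,-0.01],"turn":0}]'
```

```text
t: 14.6
ee_pos: [564.4, 195.6, 211.2]
orientation: [3.092, -0.52, -0.027]
ft_force: [3.4, 1.1, -7.5]
width: 9.6
t: 14.7
ee_pos: [564.3, 195.7, 211.2]
orientation: [3.092, -0.52, -0.027]
ft_force: [2.5, 1.0, -7.7]
width: 9.4
t: 14.8
ee_pos: [564.3, 195.7, 211.3]
orientation: [3.092, -0.52, -0.028]
ft_force: [3.4, 1.5, -7.8]
width: 9.6
```

Fz is about −7.7, so with the scoop's weight removed the net pull is about 6.8. I'll nudge up slightly and hold it longer.

```bash
python3 -m crank '[{"travel":[0,0,-0.016],"turn":0}]';python3 -m crank '[{"travel":[0,0,-0.014],"turn":0}]'; python3 -m crank '[{"travel":[0,0,-0.013],"turn":0}]'
```

```text
t: 14.9
ee_pos: [564.2, 195.6, 211.7]
orientation: [3.092, -0.52, -0.029]
ft_force: [2.7, 0.9, -9.1]
width: 9.8
t: 15.0
ee_pos: [564.2, 195.6, 212.1]
orientation: [3.091, -0.52, -0.029]
ft_force: [4.0, 1.4, -9.7]
width: 9.9
t: 15.1
ee_pos: [564.2, 195.6, 212.6]
orientation: [3.091, -0.519, -0.029]
ft_force: [3.9, 1.6, -9.5]
width: 9.6
```

```bash
python3 -m crank '[{"travel":[0,0,-0.013],"turn":0}]';python3 -m crank '[{"travel":[0,0,-0.013],"turn":0}]'; python3 -m crank '[{"travel":[0,0,-0.013],"turn":0}]';python3 -m crank '[{"travel":[0,0,-0.013],"turn":0}]'; python3 -c "
from eye import *
eto(596.3,185.5,224)
cv2.imwrite('pics/w14.png',imaging.get_image('wrist'))
im=cv2.imread('pics/w14.png')
c=cv2.resize(im[180:280,270:375],None,fx=6,fy=6,interpolation=cv2.INTER_CUBIC);c=cv2.convertScaleAbs(c,alpha=1.6)
cv2.imwrite('pics/w14c.png',c)"
```

```text
t: 15.2
ee_pos: [564.2, 195.6, 213.1]
orientation: [3.091, -0.52, -0.03]
ft_force: [3.5, 0.9, -9.7]
width: 9.2
t: 15.3
ee_pos: [564.2, 195.7, 213.7]
orientation: [3.091, -0.519, -0.03]
ft_force: [4.9, 1.1, -9.6]
width: 9.2
t: 15.4
ee_pos: [564.2, 195.7, 214.4]
orientation: [3.091, -0.519, -0.03]
ft_force: [3.1, 1.8, -9.3]
width: 9.9
t: 15.5
ee_pos: [564.2, 195.7, 215.1]
orientation: [3.091, -0.519, -0.03]
ft_force: [4.7, 1.0, -9.1]
width: 9.8
t 15.5 p [564.2 195.7 215.1] head -19.08 tilt [-0.018  0.01  -1.   ] q [0.312 0.386 1.675 0.003 1.101 2.215] F [ 4.75  0.95 -9.08] M [ 0.35 -0.37  0.04] w 9.8
eye [595.7 185.1 240.6] shift /50 [ 0.015 -0.014  0.331]
```

View pics/w14c.png

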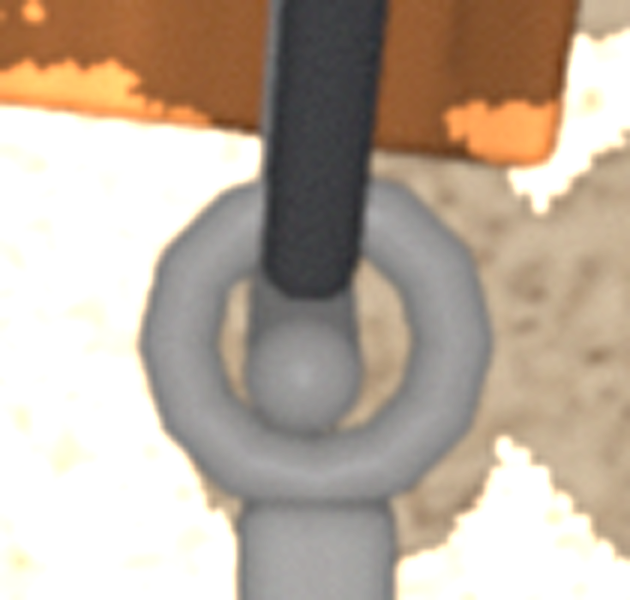

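The proof pull held: net 8–8.7 N upward for about 0.6 s, with the gate still closed over the ring (gate bar at crop (315,290), nose at (303,370)). A ring released mid-nose could jam there, so I'll first lower the eye to the bend, watching force.

```bash
python3 -m crank '[{"travel":[0.01,-0.01,0.05],"turn":0},{"travel":[0,0,0.08],"turn":0},{"travel":[0,0,0.08],"turn":0},{"travel":[0,0,0.08],"turn":0},{"travel":[0,0,0],"turn":0}]'; python3 -c "
from eye import *
eto(596.3,185.5,206)"
```

```text
t: 16.05
ee_pos: [565.1, 196.1, 202.6]
orientation: [3.092, -0.52, -0.026]
ft_force: [-0.8, 0.4, -1.0]
width: 10.0
t 16.05 p [565.1 196.1 202.6] head -19.09 tilt [-0.015  0.008 -1.   ] q [0.313 0.401 1.685 0.003 1.074 2.215] F [-0.83  0.39 -0.97] M [ 0.   -0.09  0.02] w 10.0
eye [596.6 185.5 228.1] shift /50 [ 0.002 -0.002  0.442]
```

```bash
python3 -m crank '[{"travel":[0,0,0.05],"turn":0},{"travel":[-0.005,0,0.05],"turn":0},{"travel":[-0.005,0,0.05],"turn":0}]'; python3 -c "
from eye import *
eto(596.3,185.5,206)
cv2.imwrite('pics/w15.png',imaging.get_image('wrist'))
s=imaging.get_image('scene');cv2.imwrite('pics/s15.png',cv2.resize(s[180:340,160:320],None,fx=3.7,fy=3.7,interpolation=cv2.INTER_CUBIC))"
```

```text
t: 16.35
ee_pos: [564.8, 196.3, 195.1]
orientation: [3.093, -0.52, -0.025]
ft_force: [-1.2, -0.8, -0.4]
width: 9.9
t 16.35 p [564.8 196.3 195.1] head -19.09 tilt [-0.015  0.008 -1.   ] q [0.313 0.409 1.692 0.003 1.058 2.216] F [-1.21 -0.79 -0.43] M [ 0.08 -0.    0.  ] w 9.9
eye [596.3 185.7 220.6] shift /50 [0.006 0.002 0.293]
```

View pics/w15.png

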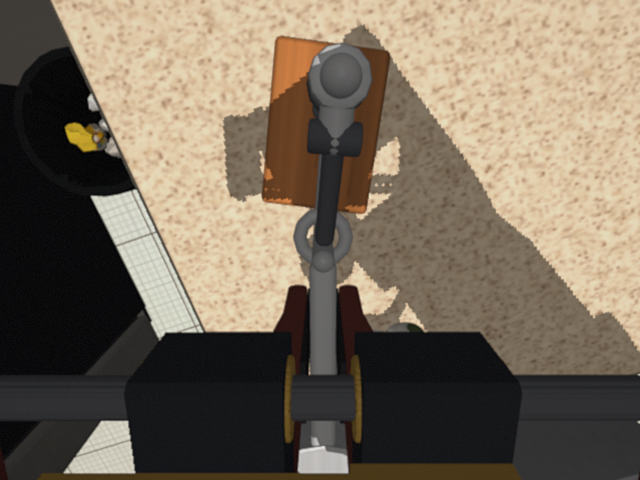

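View pics/s15.png

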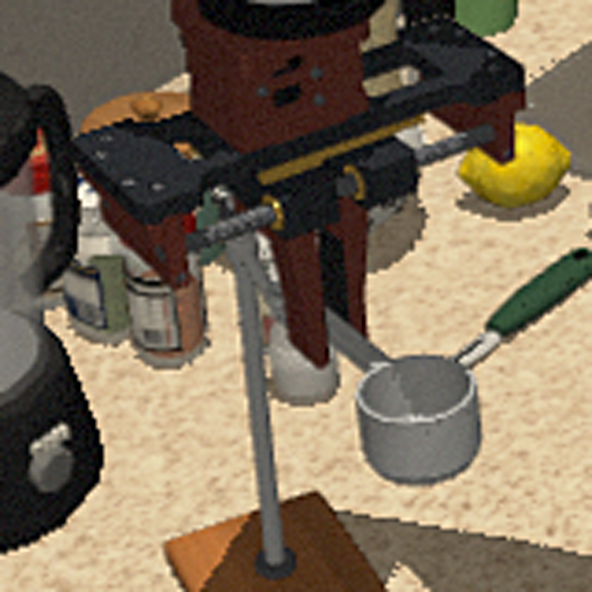

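The wrist view shows the eye around the nose at (323,238) under the gate. The scene view shows the gripper body clear of the post. Continue lowering to the bend.

```bash
python3 -m crank '[{"travel":[0,0,0.05],"turn":0},{"travel":[-0.005,0,0.05],"turn":0}]'; python3 -m crank '[{"travel":[0,0,0.04],"turn":0}]';python3 -m crank '[{"travel":[-0.005,0,0.04],"turn":0}]'; python3 -c "
from eye import *
eto(596.3,185.5,206)"
```

```text
t: 16.65
ee_pos: [564.4, 196.3, 189.8]
orientation: [3.093, -0.52, -0.025]
ft_force: [0.3, -0.9, -1.4]
width: 10.1
t: 16.75
ee_pos: [564.3, 196.3, 187.6]
orientation: [3.093, -0.52, -0.025]
ft_force: [0.8, -0.3, -1.8]
width: 10.0
t: 16.85
ee_pos: [564.0, 196.4, 185.4]
orientation: [3.093, -0.52, -0.025]
ft_force: [0.7, -0.2, -1.3]
width: 10.0
t 16.85 p [564.  196.4 185.4] head -19.09 tilt [-0.015  0.008 -1.   ] q [0.314 0.419 1.7   0.003 1.039 2.216] F [ 0.74 -0.2  -1.26] M [ 0.04 -0.06 -0.02] w 10.0
eye [595.5 185.9 210.9] shift /50 [0.019 0.001 0.097]
```

```bash
python3 -m crank '[{"travel":[0.015,0,0.03],"turn":0}]'; python3 -m crank '[{"travel":[0.005,0,0.03],"turn":0}]';python3 -m crank '[{"travel":[0,0,0.03],"turn":0}]'; python3 -c "
from eye import *
eto(596.3,185.5,204)"
```

```text
t: 16.95
ee_pos: [564.3, 196.3, 183.7]
orientation: [3.092, -0.52, -0.027]
ft_force: [-4.7, 2.2, 3.9]
width: 9.6
t: 17.05
ee_pos: [564.3, 196.4, 182.4]
orientation: [3.093, -0.52, -0.027]
ft_force: [-3.2, 0.4, 4.8]
width: 9.9
t: 17.15
ee_pos: [564.3, 196.5, 181.3]
orientation: [3.093, -0.52, -0.027]
ft_force: [-4.1, 0.1, 3.8]
width: 9.5
t 17.15 p [564.3 196.5 181.3] head -19.09 tilt [-0.016  0.008 -1.   ] q [0.313 0.425 1.702 0.004 1.032 2.215] F [-4.11  0.14  3.81] M [-0.1   0.25 -0.06] w 9.5
eye [595.7 185.9 206.8] shift /50 [0.014 0.003 0.055]
```

The eye has reached the bend: contact at eye z≈209, about 5 N upward and 4 N along −x. I'll ease up slightly, check the view, and then open.

```bash
python3 -m crank '[{"travel":[0.0,0,-0.03],"turn":0},{"travel":[0,0,0],"turn":0}]'; python3 -c "
from eye import *
eto(596.3,185.5,204)
cv2.imwrite('pics/w16.png',imaging.get_image('wrist'))"
```

```text
t: 17.35
ee_pos: [564.7, 196.4, 182.7]
orientation: [3.093, -0.52, -0.026]
ft_force: [0.4, -0.0, -2.5]
width: 9.2
t 17.35 p [564.7 196.4 182.7] head -19.08 tilt [-0.015  0.008 -1.   ] q [0.313 0.423 1.701 0.003 1.034 2.215] F [ 0.35 -0.03 -2.47] M [ 0.   -0.06 -0.01] w 9.2
eye [596.1 185.8 208.2] shift /50 [0.007 0.005 0.084]
```

View pics/w16.png

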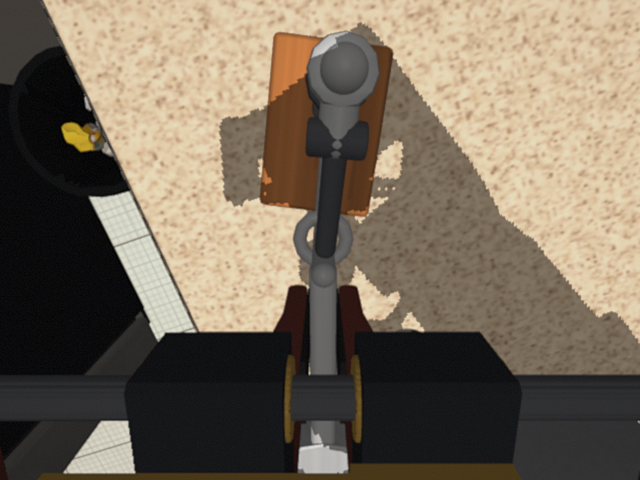

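The eye is around the nose foot (nose tip at (323,272), gripper clear of it) and the forces are near zero. Opening now.

```bash
python3 -m crank '[{"travel":[0,0,0],"turn":0},{"travel":[0,0,0],"turn":0},{"travel":[0,0,0],"turn":0},{"travel":[0,0,0],"turn":0},{"travel":[0,0,0],"turn":0},{"travel":[0,0,0],"turn":0},{"travel":[0,0,0],"turn":0},{"travel":[0,0,0],"turn":0}]' 0.6; python3 -c "
from eye import *
cv2.imwrite('pics/w17.png',imaging.get_image('wrist'))
s=imaging.get_image('scene');cv2.imwrite('pics/s17.png',cv2.resize(s[180:380,160:320],None,fx=3,fy=3,interpolation=cv2.INTER_CUBIC))"
```

```text
t: 18.2
ee_pos: [565.0, 196.2, 182.3]
orientation: [3.093, -0.52, -0.025]
ft_force: [1.0, -0.3, -0.6]
width: 69.0
t 18.2 p [565.  196.2 182.3] head -19.09 tilt [-0.015  0.008 -1.   ] q [0.313 0.424 1.701 0.003 1.034 2.215] F [ 0.97 -0.27 -0.6 ] M [0.03 0.02 0.04] w 69.0
```

View pics/w17.png

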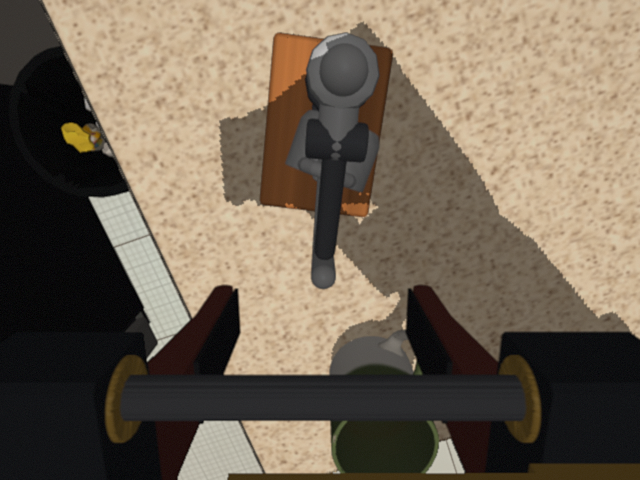

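View pics/s17.png

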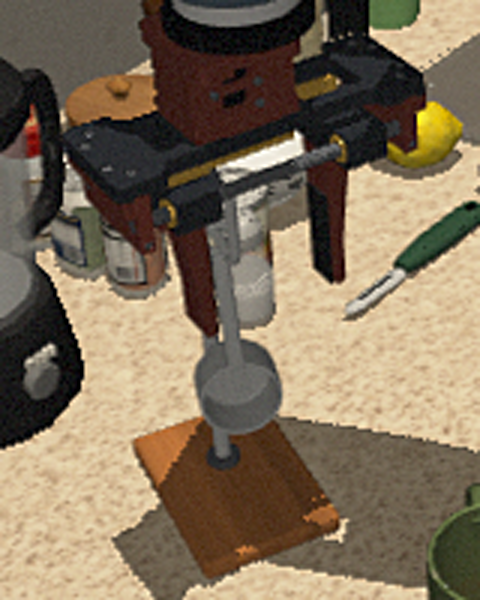

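The scoop has swung down and now hangs below the hook, cup lowest. I'll retreat straight up, then back.

```bash
python3 -m crank '[{"travel":[0,0,-0.2],"turn":0},{"travel":[0,0,-0.4],"turn":0},{"travel":[0,0,-0.5],"turn":0},{"travel":[0,0,-0.5],"turn":0},{"travel":[0,0,-0.5],"turn":0},{"travel":[-0.3,0.3,-0.2],"turn":0},{"travel":[-0.5,0.5,0],"turn":0},{"travel":[-0.5,0.5,0],"turn":0},{"travel":[-0.5,0.5,0],"turn":0},{"travel":[-0.5,0.5,0],"turn":0},{"travel":[-0.3,0.4,0],"turn":0},{"travel":[-0.1,0.1,0],"turn":0},{"travel":[0,0,0],"turn":0},{"travel":[0,0,0],"turn":0},{"travel":[0,0,0],"turn":0},{"travel":[0,0,0],"turn":0},{"travel":[0,0,0],"turn":0},{"travel":[0,0,0],"turn":0}]'; python3 -c "
from eye import *
cv2.imwrite('pics/w18.png',imaging.get_image('wrist'))
s=imaging.get_image('scene');cv2.imwrite('pics/s18f.png',s);cv2.imwrite('pics/s18.png',cv2.resize(s[200:380,180:300],None,fx=3.3,fy=3.3,interpolation=cv2.INTER_CUBIC))
t=imaging.get_image('top');cv2.imwrite('pics/t18.png',t)"
```

```text
t: 20.1
ee_pos: [392.9, 107.9, 314.0]
orientation: [3.098, -0.519, -0.008]
ft_force: [0.5, 0.0, 0.8]
width: 70.5
t 20.1 p [392.9 107.9 314. ] head -19.03 tilt [-0.005  0.001 -1.   ] q [ 2.370e-01 -3.600e-02  1.956e+00  2.000e-03  1.226e+00  2.139e+00] F [0.49 0.01 0.83] M [0.05 0.02 0.02] w 70.5
```

View pics/s18.png

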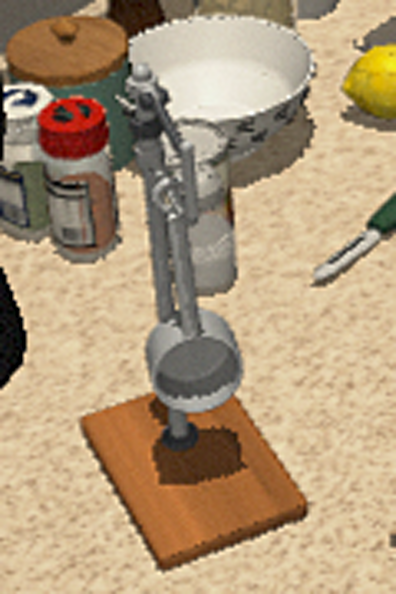

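View pics/t18.png

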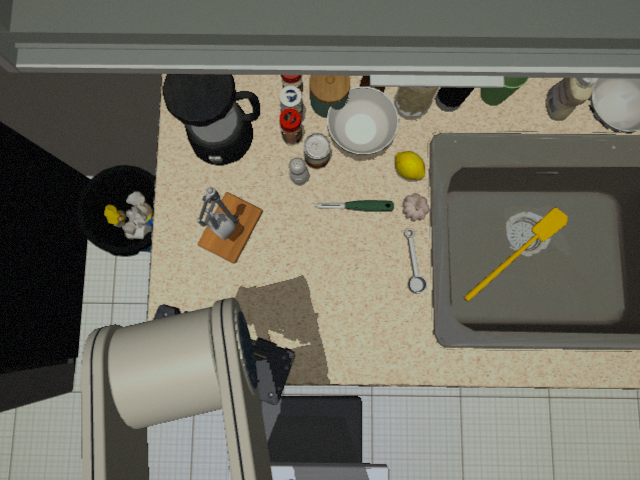

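View pics/w18.png

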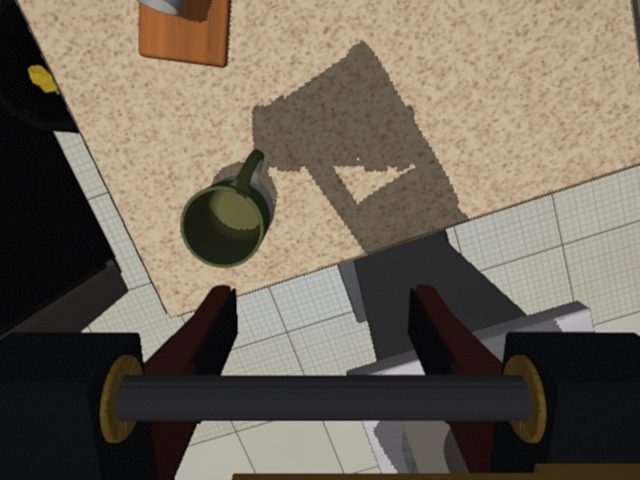

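The scoop hangs by its eye on the hook under the closed gate. Its handle is parallel to the post in the scene view, with the eye at crop (168,195) and the cup at (195,360). The small scoop hasn't moved. I'll wait a moment to check it has settled.

```bash
python3 -m crank '[{"travel":[0,0,0],"turn":0},{"travel":[0,0,0],"turn":0},{"travel":[0,0,0],"turn":0},{"travel":[0,0,0],"turn":0},{"travel":[0,0,0],"turn":0},{"travel":[0,0,0],"turn":0},{"travel":[0,0,0],"turn":0},{"travel":[0,0,0],"turn":0},{"travel":[0,0,0],"turn":0},{"travel":[0,0,0],"turn":0},{"travel":[0,0,0],"turn":0},{"travel":[0,0,0],"turn":0}]'; python3 -c "
from eye import *
s=imaging.get_image('scene');a=cv2.imread('pics/s18f.png')
d=cv2.absdiff(s,a)[200:380,180:300].max(2);print('moved px',(d>30).sum(),d.max())
cv2.imwrite('pics/s19.png',cv2.resize(s[200:380,180:300],None,fx=3.3,fy=3.3,interpolation=cv2.INTER_CUBIC))
t=imaging.get_image('top');a=cv2.imread('pics/t18.png')
d=cv2.absdiff(t,a)[180:270,190:270].max(2);print('top moved px',(d>30).sum(),d.max())
a=cv2.imread('pics/top0.png');d=cv2.absdiff(t,a)[222:300,395:435].max(2);print('small scoop change',(d>30).sum(),d.max())
cv2.imwrite('pics/t19c.png',cv2.resize(t[170:270,180:280],None,fx=6,fy=6,interpolation=cv2.INTER_CUBIC))"
```

```text
t: 21.45
ee_pos: [392.6, 107.7, 314.0]
orientation: [3.098, -0.52, -0.008]
ft_force: [-0.2, -0.1, -0.7]
width: 70.0
t 21.45 p [392.6 107.7 314. ] head -19.04 tilt [-0.005  0.001 -1.   ] q [ 2.370e-01 -3.700e-02  1.957e+00  2.000e-03  1.226e+00  2.139e+00] F [-0.17 -0.13 -0.7 ] M [ 0.08 -0.01 -0.04] w 70.0
moved px 301 128
top moved px 118 97
small scoop change 0 13
```

View pics/s19.png

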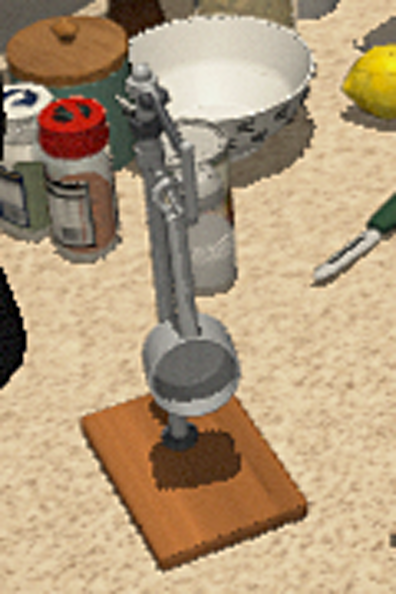

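View pics/t19c.png

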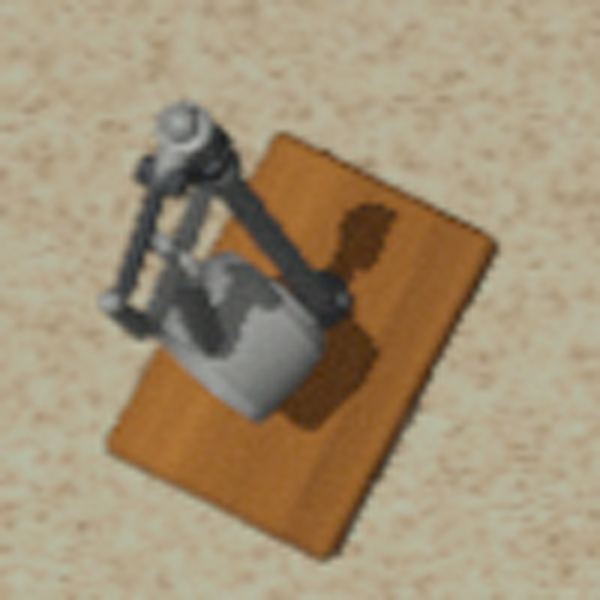

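It is still swinging slightly. There is plenty of time, so I'll let it settle.

```bash
for i in 1 2 3 4 5; do python3 -m crank '[{"travel":[0,0,0],"turn":0},{"travel":[0,0,0],"turn":0},{"travel":[0,0,0],"turn":0},{"travel":[0,0,0],"turn":0},{"travel":[0,0,0],"turn":0},{"travel":[0,0,0],"turn":0},{"travel":[0,0,0],"turn":0},{"travel":[0,0,0],"turn":0},{"travel":[0,0,0],"turn":0},{"travel":[0,0,0],"turn":0},{"travel":[0,0,0],"turn":0},{"travel":[0,0,0],"turn":0},{"travel":[0,0,0],"turn":0},{"travel":[0,0,0],"turn":0},{"travel":[0,0,0],"turn":0},{"travel":[0,0,0],"turn":0},{"travel":[0,0,0],"turn":0},{"travel":[0,0,0],"turn":0}]' | head -1; python3 -c "
from h import *
import os
s=imaging.get_image('scene');
if os.path.exists('pics/prev.png'):
  d=cv2.absdiff(s,cv2.imread('pics/prev.png'))[200:380,180:300].max(2);print('moved px',(d>30).sum(),d.max())
cv2.imwrite('pics/prev.png',s)"; done
python3 -c "
import cv2
s=cv2.imread('pics/prev.png');cv2.imwrite('pics/s20.png',cv2.resize(s[200:380,180:300],None,fx=3.3,fy=3.3,interpolation=cv2.INTER_CUBIC))"
```

```text
t: 23.35
t: 25.2
moved px 2 32
t: 27.05
moved px 0 27
t: 28.9
moved px 0 29
t: 30.75
moved px 0 29
```

View pics/s20.png

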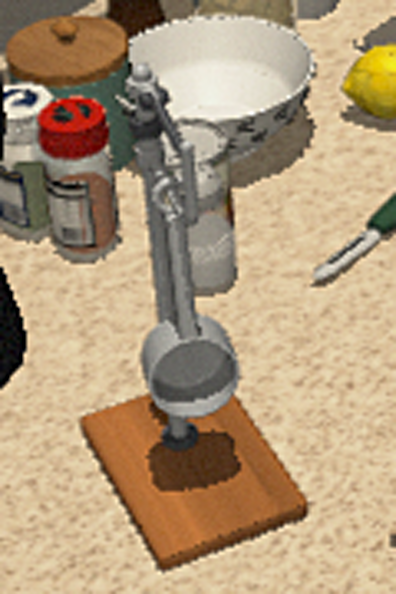

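The swing has died out: no pixels changed between the last three views. Handing in.

```bash
python3 -c "
from workcell import workorder
print(workorder.close_job())"
```

```text
the job is handed in; nothing more can be done
None
```

The larger scoop is hanging from the snap hook by its eye, with the gate closed above it. The job is handed in (no verdict given), about 31 s into the 72 s.

- **Insertion:** I brought the eye over the nose, centring it with the wrist camera, and pressed it straight down. The gate needed about 5 N, and the wrist view showed it closed above the ring.
- **Proof pull:** I pulled up with about 8 to 8.7 N net vertically for about 0.6 s, and the gate held. A sideways reading of about 4 N appeared as well, so the total was close to 10 N. The handle seemed to tip a little in the pads while I pulled.
- **Release:** I lowered the eye to the bend first, so it would not jam on the nose, then opened and backed away. Lowering onto the bend gave about 5–6 N. The highest force I read on the hook at any point was about 10 N, but I only had readings between moves, not throughout.
- **Last checks:** The swing had died out, with no change across the last three scene views. The handle hangs nearly straight down, close to parallel with the post. The small scoop's picture was unchanged from the start.

**What went wrong or disagreed:**
- **First grasp:** It closed on nothing, just above the handle, without disturbing the scoop. The fingertips are about 10 mm behind the reported TCP, not 17 mm ahead as stated. I regripped 24 mm lower and used that offset from then on.
- **Grip position:** I held the handle at about x = 75 mm instead of 55 mm, for a shorter lever when pressing.

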